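# Build a sieve stack on the sieve shaker

## Task

Build the small sieve stack on the sieve shaker, from the bottom up and one piece at a time: the receiver pan in the shaker's round seat, the fine sieve on the pan, the coarse sieve on the fine one, and the lid on top. Every piece must stand level and fully home in the one below. Leave everything else on the bench where it lies.

Things in the scene. Friction and masses are not known exactly. Their poses are not given: they have to be found in the camera images.
- shaker_seat (a point): Centre of the flat floor of the shaker's round seat, 50 mm above the worktop. The fixed sieve shaker is a white block, 120 x 120 mm, grey top 47 mm high, knob and dark panel in front, left or right on the bench. Seat: dark steel disc with a ring round it, 66 mm inside, 76 mm outside, 5 mm high.
- receiver_pan: Receiver pan: plain steel cup with a smooth closed floor 4 mm up; 58 mm across, 36 mm tall, wall 3 mm, mouth 52 mm; no skirt, flat underside 54 mm across. Origin: centre of its underside, z up.
- fine_sieve: Fine sieve: steel, 58 mm across, 38 mm tall with skirt, wall 3 mm, mouth 52 mm, fine mesh (2.4 mm pitch, looks an even dark grey) 12 mm up. Skirt below: 8 mm high, 47 mm across (41 at its lower edge), fits the 52 mm mouth below until its shoulder lies on the rim. Seated, its origin is 28 mm above the pan's. Origin: centre of its underside, z up.
- coarse_sieve: Coarse sieve: steel, 58 mm across, 48 mm tall with skirt, wall 3 mm, mouth 52 mm, wide grid (bright bars 3 mm wide, 12 mm pitch, dark openings) 12 mm up. Skirt below: 8 mm high, 47 mm across (41 at its lower edge), fits the 52 mm mouth below until its shoulder lies on the rim. Seated, its origin is 30 mm above the fine sieve's. Origin: centre of its underside, z up.
- sieve_lid: Lid: closed steel disc 58 mm across, 8 to 12 mm up; take it by the upright black knob in its middle, 18 mm across, 16 to 38 mm up, on a 12 mm neck. Skirt below: 8 mm high, 47 mm across (41 at its lower edge), fits the 52 mm mouth below until its shoulder lies on the rim. Seated, its origin is 40 mm above the coarse sieve's. Origin: centre of its underside, z up.
- tape_roll: Bystander: roll of tape lying flat, 73 mm across, 19 mm high, with an open middle. Origin: centre of its underside. Leave it.
- dish: Bystander: closed culture dish, 58 mm across, 14 mm high. Origin: centre of its underside. Leave it.
- filter_box: Bystander: flat square box with a blue top, 118 x 118 x 34 mm, on the side where the shaker is not. Origin: centre of its underside. Leave it.
- loose_cap: Bystander: loose purple screw cap, mouth up, 34 mm across, 14 mm high. Origin: centre of its underside. Leave it.
- bottle: Bystander: reagent bottle with a white cap, 48 mm across, 76 mm tall, near the right end. Origin: centre of its underside. Leave it.

How it is judged (in metres and radians):
On the way, in this order (a step that is already met when the one before it is completed fails the run):
1. the receiver pan stands in the shaker's seat, released (horizontal distance between receiver_pan and shaker_seat below 0.007 m and z of receiver_pan in the frame of shaker_seat between -0.003 and 0.003 m and angle between receiver_pan's own z axis and vertical below 0.06 rad and linear speed of receiver_pan below 0.02 m/s and contact force between the fingers and receiver_pan below 0.5 N), for 0.2 s.
2. the fine sieve is seated on the pan, released (horizontal distance between fine_sieve and receiver_pan below 0.005 m and z of fine_sieve in the frame of receiver_pan between 0.025 and 0.031 m and angle between fine_sieve's own z axis and vertical below 0.06 rad and linear speed of fine_sieve below 0.02 m/s and contact force between the fingers and fine_sieve below 0.5 N), for 0.2 s.
3. the coarse sieve is seated on the fine sieve, released (horizontal distance between coarse_sieve and fine_sieve below 0.005 m and z of coarse_sieve in the frame of fine_sieve between 0.027 and 0.033 m and angle between coarse_sieve's own z axis and vertical below 0.06 rad and linear speed of coarse_sieve below 0.02 m/s and contact force between the fingers and coarse_sieve below 0.5 N), for 0.2 s.
4. the lid is seated on the coarse sieve, released (horizontal distance between sieve_lid and coarse_sieve below 0.005 m and z of sieve_lid in the frame of coarse_sieve between 0.037 and 0.043 m and angle between sieve_lid's own z axis and vertical below 0.06 rad and linear speed of sieve_lid below 0.02 m/s and contact force between the fingers and sieve_lid below 0.5 N), for 0.2 s.
At the end, for the whole second after the job is handed in: The pan stands in the shaker's seat (within 7 mm of its centre), the fine sieve on the pan, the coarse sieve on the fine one and the lid on the coarse one, each within 5 mm of the axis of the one below, at its seated height to 3 mm, level to 0.06 rad and at rest (horizontal distance between receiver_pan and shaker_seat below 0.007 m and z of receiver_pan in the frame of shaker_seat between -0.003 and 0.003 m and angle between each of receiver_pan, fine_sieve, coarse_sieve, sieve_lid's own z axis and vertical below 0.06 rad and horizontal distance between fine_sieve and receiver_pan below 0.005 m and z of fine_sieve in the frame of receiver_pan between 0.025 and 0.031 m and horizontal distance between coarse_sieve and fine_sieve below 0.005 m and z of coarse_sieve in the frame of fine_sieve between 0.027 and 0.033 m and horizontal distance between sieve_lid and coarse_sieve below 0.005 m and z of sieve_lid in the frame of coarse_sieve between 0.037 and 0.043 m and linear speed of each of receiver_pan, fine_sieve, coarse_sieve, sieve_lid below 0.02 m/s); the robot touches nothing.
It fails at once if the tape roll is moved by more than 20 mm (distance of tape_roll from where it was at the start of the episode above 0.02 m).
It fails at once if the culture dish is moved by more than 20 mm (distance of dish from where it was at the start of the episode above 0.02 m).
It fails at once if the filter box is moved by more than 20 mm (distance of filter_box from where it was at the start of the episode above 0.02 m).
It fails at once if the loose cap is moved by more than 20 mm (distance of loose_cap from where it was at the start of the episode above 0.02 m).
It fails at once if the reagent bottle is moved by more than 20 mm (distance of bottle from where it was at the start of the episode above 0.02 m).
It also fails if it takes over 109 s, if anything falls off the work surface, if the arm or the gripper's body presses on something with over 40 N, if the wrist force passes 120 N, or if a joint passes its speed limit or range.

## Robot

A 6-joint arm with a two-finger parallel gripper is mounted at the origin on a cart in front of the work surface, level with it; the furniture and walls round the work are solid. World frame = base frame: x ahead of the robot, y to its left, z up, the work surface at z = 0. Lengths are in m, angles in degrees, forces in N, time in s.
With the tool pointing down it reaches from about 0.375 to 0.9 m from the base axis. Payload 3.1 kg.
Tool frame: the origin (TCP) lies midway between the tips of the shut fingers; the grasp point (between the pads) lies bot.hold_point_z behind it (bot.hold_point_z is the distance from the TCP to the grasp point, in m); z points along the fingers, y is the direction in which the jaws open and shut (so a half turn about z gives the same grasp; the last joint's range is limited). The gripper opens to 87 mm and grips with 3 to 60 N. Pads are 19 mm wide; open, the fingers measure 117 mm over their backs; the gripper's body (75 mm by 190 mm) begins 51 mm behind the grasp point.
Start: joints at [60.304, 30.224, 82.088, -0, 67.689, -10.227], TCP at [0.208, 0.589, 0.223] pointing down, gripper open.
Joint ranges: [-176.69, 176.69], [-43.24, 126.21], [12.49, 139.97], [-82, 262], [0, 151.66], [-163.58, 163.58]. Speed limits (degrees/s): [159.86, 159.86, 180, 180, 180, 180].

## Interface

Orientations are given as a 3x3 rotation matrix whose columns are the frame's x, y, z axes.
In Python, from rig import bot, vision, order gives the robot as it stands. The module is installed in compiled form; this text tells all that it offers.
- The arm moves only by the tool move_arm, never from a script. Its argument "moves" is a list of rows, each an object of numbers: "hand": the finger opening in mm, from 0 to 87; "x", "y", "z": the shift along the tool's x, y, z in units of 25 mm (1.0 is 25 mm); "wx", "wy", "wz": the turn, a rotation vector about the tool's x, y, z in degrees. In form: [{"hand": .., "x": .., "y": .., "z": .., "wx": .., "wy": .., "wz": ..}, ...]. A call has 1 to 20 rows; each row shifts and turns the commanded pose from where the row before left it, along the tool's axes as they then stand; what a row does not reach is not made up. A row lasts 1/10 s, in which the tool goes at most 50 mm and 8.59 degrees, less where a joint would pass 70% of its speed; a pose out of reach is approached as far as the arm can. A call is refused whole if a number of a shift passes 1 or a number of a turn 8.59, either way. A call with a gripper value outside its range is refused whole. The fingers move at their own pace and stop on an object; the grip force is fixed at half the most. Time passes only in rows, so rows that do not move let the fingers close. It gives the time, the measured TCP pose, the force and the opening at its end, in the units of the state.
- bot.read_state(): the state, without advancing time (a new reading comes with each control period).
- vision.capture(name): name is "scene" or "top"; returns a dict with "image" (384x512x3 uint8, red, green, blue), "z_map" (384x512 float32, m along the optical axis (not along the pixel's ray), 0 where there is no reading), "fx", "fy", "cx", "cy" (pixels), "pose" (4x4, takes a point from camera to world coordinates). Camera axes: x right, y down, z forward; pixel columns grow to the right and rows downward; lengths in m; the calibration is good to about 2 mm. A picture is of the moment at which its call begins.
- order.hand_in(): hands the job in, once; it reports no verdict.
The state is a dict: "time_s": time; "joint_positions": joint angles; "qvel": joint speeds; "tau": joint torques, N m; "position": TCP position; "tcp_rot": TCP orientation; "force": force on the tool from outside, world axes, zero at the start; "moment": the same for the moment, N m; "opening": opening from 0.0 (shut) to 1.0 (fully open).
Only numpy, scipy, OpenCV 4.12 (cv2) and the standard library are available. Lean on these libraries where they do the work, as an engineer would, in place of code of your own. Each camera call takes 0.05 s, during which the arm holds its last target.

## Working session

There is one attempt and no reset: what is moved stays moved. The work goes in short steps, Python scripts to look and compute and a tool call to move; the robot and the scene stay as the last step left them, time stands still between calls to the robot, and variables do not carry over. Pictures are saved under pics/ and viewed, and the job is handed in when it is done.

Besides the shell and the picture viewer there is one more tool, called after "Emit:" in YAML: its name, and indented under it one key for each argument. move_arm: Moves the arm, as the interface text tells. Its arguments: {"type":"object","properties":{"moves":{"type":"array"}},"required":["moves"]}

```bash
mkdir -p pics; cat > h.py <<'E'
import numpy as np, cv2
from rig import bot, vision, order
def cap(n):
    return vision.capture(n)
def save(im,name,scale=1):
    im=cv2.cvtColor(im,cv2.COLOR_RGB2BGR)
    if scale!=1: im=cv2.resize(im,None,fx=scale,fy=scale,interpolation=cv2.INTER_CUBIC)
    cv2.imwrite('pics/'+name,im)
def cloud(c):
    z=c['z_map'];v,u=np.mgrid[:z.shape[0],:z.shape[1]]
    P=np.stack([(u-c['cx'])/c['fx']*z,(v-c['cy'])/c['fy']*z,z],-1)
    W=P@c['pose'][:3,:3].T+c['pose'][:3,3]; W[z<=0]=np.nan
    return W
E
python3 - <<'E'
from h import *
import pickle
for n in('scene','top'):
    c=cap(n); save(c['image'],n+'0.png',1.5); pickle.dump(c,open(n+'0.pkl','wb')); print(n,c['pose'],c['fx'],c['cx'],c['cy'],(c['z_map']>0).mean())
print(bot.read_state(), bot.hold_point_z)
E
```

```text
scene [[ 0.89824553 -0.19634301  0.39319766 -0.04706509]
 [-0.43943534 -0.41585209  0.79621833 -1.23791553]
 [ 0.00718017 -0.8879845  -0.45981733  0.7430924 ]
 [ 0.          0.          0.          1.        ]] 433.8209964052466 260.54566350043024 190.59715679816105 0.9960378011067709
top [[ 0.00291928 -0.99366484  0.11234617  0.40730119]
 [-0.99995385 -0.00392894 -0.0087667  -0.07758663]
 [ 0.00915256 -0.1123154  -0.99363046  1.09047031]
 [ 0.          0.          0.          1.        ]] 372.092707756466 263.48903665648277 191.22922602182283 0.996002197265625
{'time_s': 0.1, 'joint_positions': array([ 6.03028867e+01,  3.02738829e+01,  8.21480819e+01, -7.23742017e-04,
        6.76894110e+01, -1.02277407e+01]), 'qvel': array([-0.01223152, -0.18001505, -0.10804275, -0.00564962,  0.01782274,
       -0.14713656]), 'tau': array([-5.59036598e-04, -4.40980983e+01, -1.77149570e+01,  6.34394609e-02,
        5.34141844e-02, -4.95754989e-05]), 'position': array([0.20796707, 0.5886952 , 0.22167222]), 'tcp_rot': array([[-9.42821236e-01,  3.33297479e-01, -9.52872466e-04],
       [ 3.33298674e-01,  9.42819772e-01, -1.69434730e-03],
       [ 3.33665317e-04, -1.91505775e-03, -9.99998111e-01]]), 'force': array([-0.71036121,  0.40983983,  0.08212382]), 'moment': array([ 0.00451018, -0.00052291,  0.0275763 ]), 'opening': 0.9952532540220803} 0.0187
```

View pics/top0.png

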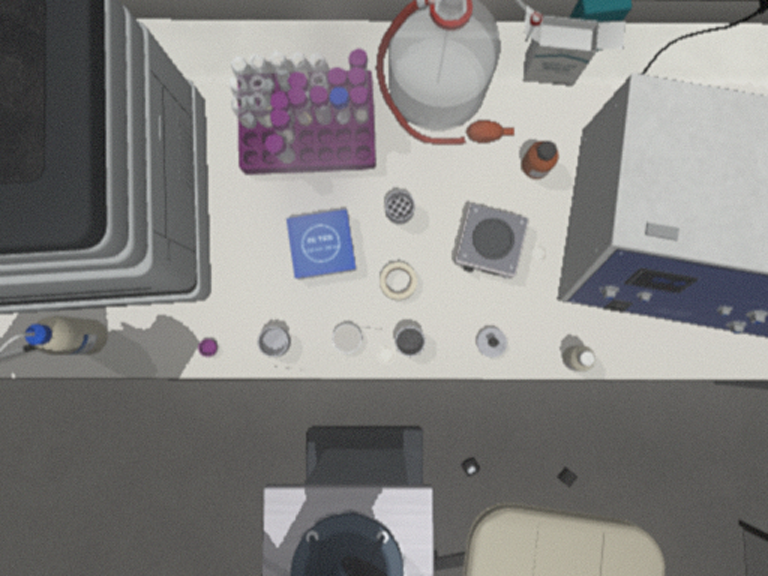

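View pics/scene0.png

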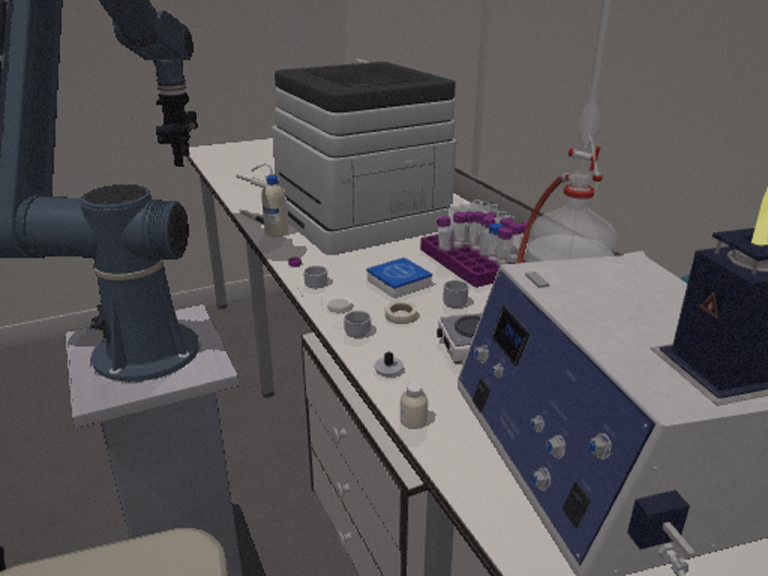

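```bash
python3 - <<'E'
from h import *
import pickle
c=pickle.load(open('top0.pkl','rb')); 
im=c['image']
save(im[120:250,120:410],'crop0.png',2.75)
W=cloud(c)
C={'A':(183,226),'dish':(232,223),'B':(273,225),'lid':(327,227),'coarse':(266,137),'tape':(265,187),'cap':(139,231),'box':(214,162),'shaker':(328,158),'bottle':(386,238)}
for k,(u,v) in C.items():
    w=W[v-22:v+23,u-22:u+23].reshape(-1,3)
    z=w[:,2]; print(k,W[v,u].round(3),'z pct',np.nanpercentile(z,[2,50,80,90,95,98,99.5]).round(3))
    h=w[z>0.008]; print('   bbox',h.min(0).round(3),h.max(0).round(3),len(h))
E
```

```text
A [0.428 0.146 0.003] z pct [-0.004  0.     0.003  0.005  0.02   0.035  0.038]
   bbox [0.396 0.115 0.008] [0.491 0.202 0.042] 146
dish [0.437 0.003 0.013] z pct [-0.004  0.     0.003  0.014  0.015  0.017  0.018]
   bbox [ 0.402 -0.02   0.01 ] [0.457 0.035 0.02 ] 316
B [ 0.431 -0.115  0.012] z pct [-0.004  0.     0.003  0.012  0.015  0.037  0.04 ]
   bbox [ 0.397 -0.142  0.008] [ 0.45  -0.086  0.043] 321
lid [ 0.425 -0.266  0.039] z pct [-0.004  0.     0.003  0.011  0.014  0.016  0.039]
   bbox [ 0.394 -0.3    0.008] [ 0.449 -0.245  0.044] 306
coarse [ 0.691 -0.094  0.011] z pct [-0.004  0.     0.004  0.015  0.036  0.047  0.05 ]
   bbox [ 0.654 -0.122  0.008] [ 0.712 -0.068  0.052] 356
tape [ 0.543 -0.092 -0.001] z pct [-0.004  0.     0.003  0.018  0.019  0.021  0.023]
   bbox [ 0.506 -0.126  0.009] [ 0.577 -0.057  0.023] 279
cap [ 0.413  0.274 -0.001] z pct [-0.006 -0.     0.002  0.003  0.004  0.01   0.014]
   bbox [0.396 0.257 0.008] [0.427 0.29  0.017] 47
box [0.611 0.056 0.035] z pct [-0.003  0.034  0.035  0.036  0.037  0.038  0.039]
   bbox [ 0.547 -0.008  0.008] [0.676 0.12  0.042] 1683
shaker [ 0.621 -0.27   0.051] z pct [-0.002  0.047  0.05   0.052  0.054  0.056  0.057]
   bbox [ 0.558 -0.337  0.012] [ 0.689 -0.207  0.06 ] 1683
bottle [ 0.396 -0.421  0.07 ] z pct [-0.765 -0.     0.003  0.051  0.06   0.076  0.078]
   bbox [ 0.37  -0.456  0.008] [ 0.415 -0.409  0.081] 301
```

View pics/crop0.png

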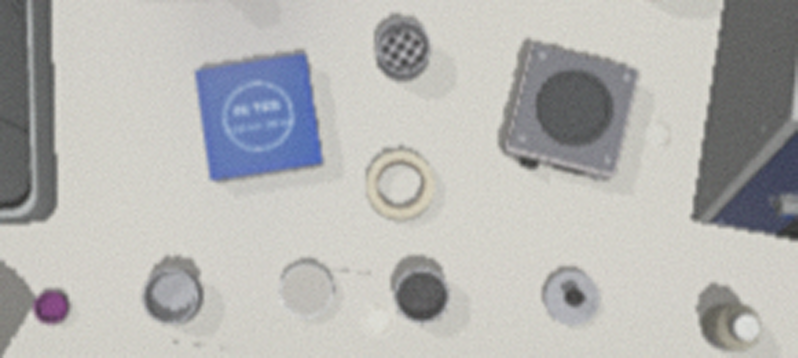

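```bash
cat > fit.py <<'E'
from h import *
from scipy.optimize import least_squares
def circ(p,r=None):
    c0=np.median(p,0)
    if r is None: return least_squares(lambda q:np.hypot(p[:,0]-q[0],p[:,1]-q[1])-q[2],[*c0,.028],loss='soft_l1',f_scale=.002).x
    return least_squares(lambda q:np.hypot(p[:,0]-q[0],p[:,1]-q[1])-r,c0,loss='soft_l1',f_scale=.002).x
E
python3 - <<'E'
from fit import *
import pickle
O={'pan':(.427,.147,.036,.0275),'fine':(.424,-.114,.038,.0275),'lid':(.421,-.27,.012,.029),'coarse':(.683,-.095,.048,.0275),'dish':(.43,.005,.014,.029)}
for n in('top','scene'):
    c=pickle.load(open(n+'0.pkl','rb')); W=cloud(c).reshape(-1,3)
    W=W[np.isfinite(W).all(1)]
    for k,(x,y,h,r) in O.items():
        near=W[np.hypot(W[:,0]-x,W[:,1]-y)<.045]
        p=near[(near[:,2]>h-.006)&(near[:,2]<h+.006)]
        s=near[near[:,2]>.006]
        print(n,k,len(p),'mid',((p.min(0)+p.max(0))/2).round(4),'ext',(np.ptp(p,0)).round(3),'circ',circ(p[:,:2]).round(4),'fixed r',circ(p[:,:2],r).round(4),'zmed',np.median(p[:,2]).round(4))
        if k=='lid':
            q=near[near[:,2]>.025]; print('   knob',len(q),q.min(0).round(4),q.max(0).round(4),q.mean(0).round(4))
    # seat
    near=W[(np.hypot(W[:,0]-.624,W[:,1]+.272)<.05)]
    print(n,'seat z',np.median(near[:,2]), 'ring', (near[:,2]>.0535).sum())
    q=near[near[:,2]>.0535]; print('  ring fit',circ(q[:,:2]).round(4),'fixed',circ(q[:,:2],.0355).round(4))
    b=W[(W[:,0]>.54)&(W[:,0]<.72)&(W[:,1]>-.36)&(W[:,1]<-.18)&(W[:,2]>.043)&(W[:,2]<.056)]
    print('  block top minAreaRect',cv2.minAreaRect((b[:,:2]*1000).astype(np.float32)))
    m=W[(W[:,1]<-.36)&(W[:,2]>.09)&(W[:,0]>.3)&(W[:,1]>-.7)&(W[:,0]<.8)]
    if len(m): print('  machine y max',m[:,1].max(), 'x min',m[:,0].min(),'z max',m[:,2].max(), m[m[:,1].argmax()])
E
```

```text
top pan 76 mid [0.423  0.1435 0.0358] ext [0.053 0.055 0.012] circ [0.4228 0.1438 0.0272] fixed r [0.4229 0.1438] zmed 0.0351
top fine 62 mid [ 0.4237 -0.114   0.0379] ext [0.053 0.056 0.01 ] circ [ 0.4238 -0.1137  0.0272] fixed r [ 0.4238 -0.1137] zmed 0.0379
top lid 275 mid [ 0.4217 -0.2725  0.0118] ext [0.055 0.056 0.011] circ [ 0.4229 -0.2732  0.0214] fixed r [ 0.4231 -0.2761] zmed 0.0121
   knob 37 [ 0.4143 -0.2812  0.0255] [ 0.4313 -0.2639  0.0439] [ 0.4227 -0.2716  0.0363]
top coarse 77 mid [ 0.6832 -0.095   0.0471] ext [0.057 0.055 0.009] circ [ 0.6826 -0.0939  0.0272] fixed r [ 0.6826 -0.0939] zmed 0.047
top dish 316 mid [0.4294 0.0076 0.0147] ext [0.055 0.055 0.01 ] circ [0.4291 0.0067 0.0202] fixed r [0.4235 0.0111] zmed 0.0145
top seat z 0.04945093260200972 ring 120
  ring fit [ 0.6184 -0.2712  0.0349] fixed [ 0.6183 -0.2712]
  block top minAreaRect ((617.8518676757812, -270.1824951171875), (114.59178161621094, 116.27597045898438), 75.86720275878906)
  machine y max -0.3600295265926864 x min 0.4608901586321637 z max 0.2701648935328175 [ 0.77144552 -0.36002953  0.09123528]
[... 425 characters left out ...]
2855  0.0266] [ 0.4297 -0.2678  0.0412] [ 0.422  -0.2784  0.0346]
scene coarse 69 mid [ 0.6844 -0.098   0.0478] ext [0.058 0.058 0.011] circ [ 0.6841 -0.0976  0.027 ] fixed r [ 0.6841 -0.0976] zmed 0.0464
scene dish 132 mid [0.429  0.0033 0.0137] ext [0.054 0.06  0.011] circ [ 4.286e-01 -4.000e-04  2.170e-02] fixed r [0.4299 0.0055] zmed 0.0151
scene seat z 0.05137462103313206 ring 54
  ring fit [ 0.6197 -0.276   0.0355] fixed [ 0.6197 -0.2761]
  block top minAreaRect ((606.0856323242188, -274.4680480957031), (118.32203674316406, 91.13186645507812), 74.54466247558594)
  machine y max -0.40332297148733554 x min 0.4630704997204095 z max 0.26885451327524756 [ 0.52282596 -0.40332297  0.09889571]
```

```bash
python3 - <<'E'
from h import *
import pickle
c=pickle.load(open('top0.pkl','rb')); im=c['image']
# enlarged: shaker region
save(im[128:190,296:360],'shk.png',9)
c=pickle.load(open('scene0.pkl','rb')); im=c['image']
save(im[165:255,190:330],'sc.png',5.5)
E
```

```text
(no output)
```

View pics/shk.png

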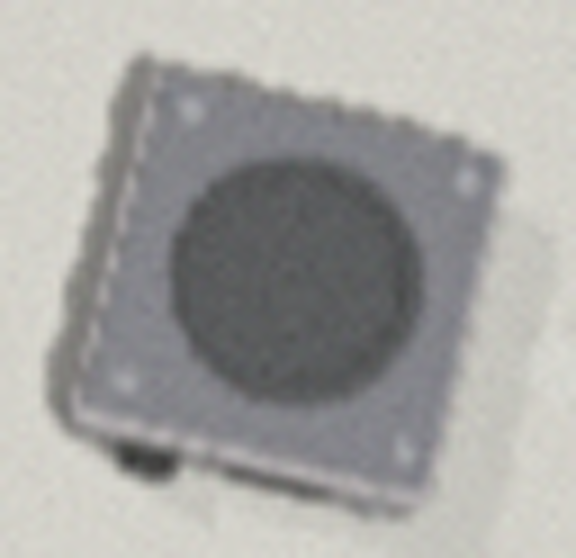

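View pics/sc.png

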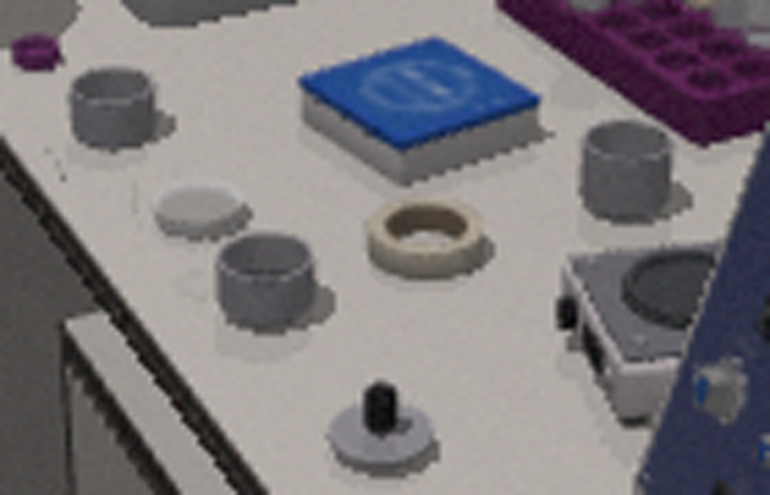

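Emit:
move_arm:
  moves:
    - {"hand": 87,"wz": -6.5}
    - {"hand": 87,"wz": -6.5}
    - {"hand": 87,"wz": -6.5}
    - {"hand": 87,"x": -0.5,"y": -0.99}
    - {"hand": 87,"x": -0.5,"y": -0.99}
    - {"hand": 87,"x": -0.5,"y": -0.99}
    - {"hand": 87,"x": -0.5,"y": -0.99}
    - {"hand": 87,"x": -0.5,"y": -0.99}
    - {"hand": 87,"x": -0.5,"y": -0.99}
    - {"hand": 87,"x": -0.5,"y": -0.99}
    - {"hand": 87,"x": -0.5,"y": -0.99}
    - {"hand": 87,"x": -0.5,"y": -0.99}
    - {"hand": 87,"x": -0.5,"y": -0.99}
    - {"hand": 87,"x": -0.5,"y": -0.99}
    - {"hand": 87,"x": -0.5,"y": -0.99}
    - {"hand": 87,"x": -0.5,"y": -0.99}
    - {"hand": 87,"x": -0.5,"y": -0.99}
    - {"hand": 87,"x": -0.5,"y": -0.99}
    - {"hand": 87,"x": -0.5,"y": -0.99}
    - {"hand": 87,"x": -0.1,"y": -0.99}

```text
schema error: expected keys hand, x, y, z, wx, wy, wz
```

Emit:
move_arm:
  moves:
    - {"hand": 87,"x": 0,"y": 0,"z": 0,"wx": 0,"wy": 0,"wz": -6.5}
    - {"hand": 87,"x": 0,"y": 0,"z": 0,"wx": 0,"wy": 0,"wz": -6.5}
    - {"hand": 87,"x": 0,"y": 0,"z": 0,"wx": 0,"wy": 0,"wz": -6.5}
    - {"hand": 87,"x": -0.5,"y": -1,"z": 0,"wx": 0,"wy": 0,"wz": 0}
    - {"hand": 87,"x": -0.5,"y": -1,"z": 0,"wx": 0,"wy": 0,"wz": 0}
    - {"hand": 87,"x": -0.5,"y": -1,"z": 0,"wx": 0,"wy": 0,"wz": 0}
    - {"hand": 87,"x": -0.5,"y": -1,"z": 0,"wx": 0,"wy": 0,"wz": 0}
    - {"hand": 87,"x": -0.5,"y": -1,"z": 0,"wx": 0,"wy": 0,"wz": 0}
    - {"hand": 87,"x": -0.5,"y": -1,"z": 0,"wx": 0,"wy": 0,"wz": 0}
    - {"hand": 87,"x": -0.5,"y": -1,"z": 0,"wx": 0,"wy": 0,"wz": 0}
    - {"hand": 87,"x": -0.5,"y": -1,"z": 0,"wx": 0,"wy": 0,"wz": 0}
    - {"hand": 87,"x": -0.5,"y": -1,"z": 0,"wx": 0,"wy": 0,"wz": 0}
    - {"hand": 87,"x": -0.5,"y": -1,"z": 0,"wx": 0,"wy": 0,"wz": 0}
    - {"hand": 87,"x": -0.5,"y": -1,"z": 0,"wx": 0,"wy": 0,"wz": 0}
    - {"hand": 87,"x": -0.5,"y": -1,"z": 0,"wx": 0,"wy": 0,"wz": 0}
    - {"hand": 87,"x": -0.5,"y": -1,"z": 0,"wx": 0,"wy": 0,"wz": 0}
    - {"hand": 87,"x": -0.5,"y": -1,"z": 0,"wx": 0,"wy": 0,"wz": 0}
    - {"hand": 87,"x": -0.5,"y": -1,"z": 0,"wx": 0,"wy": 0,"wz": 0}
    - {"hand": 87,"x": -0.5,"y": -1,"z": 0,"wx": 0,"wy": 0,"wz": 0}
    - {"hand": 87,"x": -0.5,"y": -1,"z": 0,"wx": 0,"wy": 0,"wz": 0}

```text
time_s: 2.1
position: [0.4211, 0.1633, 0.2224]
tcp_rot: [[-1.0, -0.0, -0.001], [-0.0, 1.0, -0.0], [0.001, -0.0, -1.0]]
force: [1.2, 0.7, 0.1]
opening: 0.999
```

Emit:
move_arm:
  moves:
    - {"hand": 87,"x": -0.12,"y": -0.86,"z": 1,"wx": 0,"wy": 0,"wz": 0}
    - {"hand": 87,"x": 0,"y": 0,"z": 1,"wx": 0,"wy": 0,"wz": 0}
    - {"hand": 87,"x": 0,"y": 0,"z": 1,"wx": 0,"wy": 0,"wz": 0}
    - {"hand": 87,"x": 0,"y": 0,"z": 1,"wx": 0,"wy": 0,"wz": 0}
    - {"hand": 87,"x": 0,"y": 0,"z": 1,"wx": 0,"wy": 0,"wz": 0}
    - {"hand": 87,"x": 0,"y": 0,"z": 1,"wx": 0,"wy": 0,"wz": 0}
    - {"hand": 87,"x": 0,"y": 0,"z": 1,"wx": 0,"wy": 0,"wz": 0}
    - {"hand": 87,"x": 0,"y": 0,"z": 1,"wx": 0,"wy": 0,"wz": 0}
    - {"hand": 87,"x": 0,"y": 0,"z": 0.45,"wx": 0,"wy": 0,"wz": 0}
    - {"hand": 87,"x": 0,"y": 0,"z": 0,"wx": 0,"wy": 0,"wz": 0}
    - {"hand": 50,"x": 0,"y": 0,"z": 0,"wx": 0,"wy": 0,"wz": 0}
    - {"hand": 50,"x": 0,"y": 0,"z": 0,"wx": 0,"wy": 0,"wz": 0}
    - {"hand": 50,"x": 0,"y": 0,"z": 0,"wx": 0,"wy": 0,"wz": 0}
    - {"hand": 50,"x": 0,"y": 0,"z": 0,"wx": 0,"wy": 0,"wz": 0}
    - {"hand": 50,"x": 0,"y": 0,"z": 0,"wx": 0,"wy": 0,"wz": 0}

```text
time_s: 3.6
position: [0.4244, 0.143, 0.0119]
tcp_rot: [[-1.0, -0.0, 0.001], [-0.0, 1.0, 0.0], [-0.001, 0.0, -1.0]]
force: [-0.6, 0.4, 5.3]
opening: 0.651
```

Emit:
move_arm:
  moves:
    - {"hand": 80,"x": 0,"y": 0,"z": 0,"wx": 0,"wy": 0,"wz": 0}
    - {"hand": 80,"x": 0,"y": 0,"z": 0,"wx": 0,"wy": 0,"wz": 0}
    - {"hand": 80,"x": 0,"y": 0,"z": 0,"wx": 0,"wy": 0,"wz": 0}
    - {"hand": 80,"x": 0,"y": 0,"z": 0,"wx": 0,"wy": 0,"wz": 7.5}
    - {"hand": 80,"x": 0,"y": 0,"z": 0,"wx": 0,"wy": 0,"wz": 7.5}
    - {"hand": 80,"x": 0,"y": 0,"z": 0,"wx": 0,"wy": 0,"wz": 7.5}
    - {"hand": 80,"x": 0,"y": 0,"z": 0,"wx": 0,"wy": 0,"wz": 7.5}
    - {"hand": 80,"x": 0,"y": 0,"z": 0,"wx": 0,"wy": 0,"wz": 7.5}
    - {"hand": 80,"x": 0,"y": 0,"z": 0,"wx": 0,"wy": 0,"wz": 7.5}
    - {"hand": 80,"x": 0,"y": 0,"z": 0,"wx": 0,"wy": 0,"wz": 7.5}
    - {"hand": 80,"x": 0,"y": 0,"z": 0,"wx": 0,"wy": 0,"wz": 7.5}
    - {"hand": 80,"x": 0,"y": 0,"z": 0,"wx": 0,"wy": 0,"wz": 7.5}
    - {"hand": 80,"x": 0,"y": 0,"z": 0,"wx": 0,"wy": 0,"wz": 7.5}
    - {"hand": 80,"x": 0,"y": 0,"z": 0,"wx": 0,"wy": 0,"wz": 7.5}
    - {"hand": 80,"x": 0,"y": 0,"z": 0,"wx": 0,"wy": 0,"wz": 7.5}
    - {"hand": 50,"x": 0,"y": 0,"z": 0,"wx": 0,"wy": 0,"wz": 0}
    - {"hand": 50,"x": 0,"y": 0,"z": 0,"wx": 0,"wy": 0,"wz": 0}
    - {"hand": 50,"x": 0,"y": 0,"z": 0,"wx": 0,"wy": 0,"wz": 0}
    - {"hand": 50,"x": 0,"y": 0,"z": 0,"wx": 0,"wy": 0,"wz": 0}
    - {"hand": 50,"x": 0,"y": 0,"z": 0,"wx": 0,"wy": 0,"wz": 0}

```text
time_s: 5.6
position: [0.4239, 0.1429, 0.0113]
tcp_rot: [[-0.001, 1.0, -0.0], [1.0, 0.001, -0.0], [-0.0, -0.0, -1.0]]
force: [-0.7, 0.1, -1.0]
opening: 0.667
```

```bash
python3 - <<'E'
from fit import *
c=cap('scene'); save(c['image'][150:250,150:290],'s1.png',5.5)
W=cloud(c).reshape(-1,3); W=W[np.isfinite(W).all(1)]
near=W[np.hypot(W[:,0]-.424,W[:,1]-.142)<.042]
for lo,hi in((.01,.03),(.006,.026)):
    p=near[(near[:,2]>lo)&(near[:,2]<hi)]; print(len(p),circ(p[:,:2],.029).round(4),circ(p[:,:2]).round(4))
import pickle
d=pickle.load(open('scene0.pkl','rb'));W=cloud(d).reshape(-1,3); W=W[np.isfinite(W).all(1)]
near=W[np.hypot(W[:,0]-.424,W[:,1]-.142)<.042]
for lo,hi in((.01,.03),(.006,.026)):
    p=near[(near[:,2]>lo)&(near[:,2]<hi)]; print('before',len(p),circ(p[:,:2],.029).round(4),circ(p[:,:2]).round(4))
E
```

```text
144 [0.4248 0.1417] [0.4249 0.1416 0.0286]
127 [0.4244 0.142 ] [0.4245 0.1417 0.0285]
before 116 [0.424 0.142] [0.4238 0.1416 0.0273]
before 102 [0.4244 0.1425] [0.4241 0.1417 0.0272]
```

View pics/s1.png

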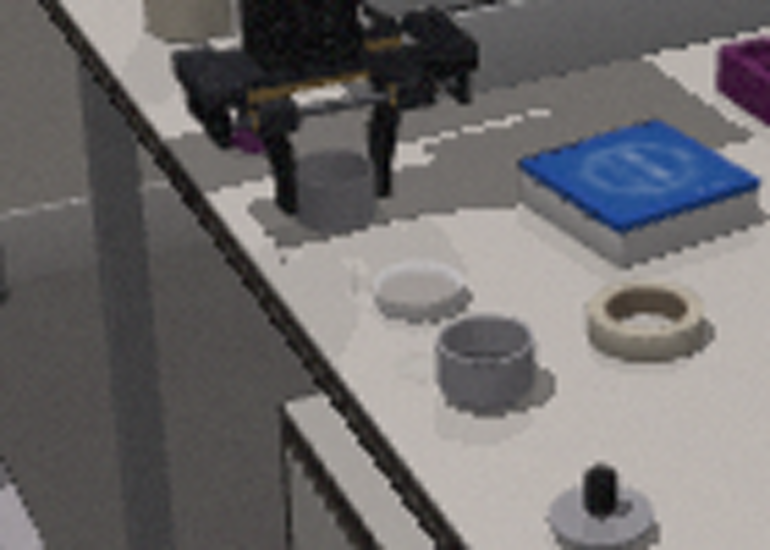

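Emit:
move_arm:
  moves:
    - {"hand": 50,"x": 0,"y": 0,"z": -0.5,"wx": 0,"wy": 0,"wz": 0}
    - {"hand": 50,"x": 0,"y": 0,"z": -1,"wx": 0,"wy": 0,"wz": 0}
    - {"hand": 50,"x": 0,"y": 0,"z": -1,"wx": 0,"wy": 0,"wz": 0}
    - {"hand": 50,"x": 0,"y": 0,"z": -1,"wx": 0,"wy": 0,"wz": 0}
    - {"hand": 50,"x": -0.5,"y": 0.3,"z": -1,"wx": 0,"wy": 0,"wz": 0}
    - {"hand": 50,"x": -1,"y": 0.5,"z": -0.5,"wx": 0,"wy": 0,"wz": 0}
    - {"hand": 50,"x": -1,"y": 0.5,"z": 0,"wx": 0,"wy": 0,"wz": 0}
    - {"hand": 50,"x": -1,"y": 0.5,"z": 0,"wx": 0,"wy": 0,"wz": 0}
    - {"hand": 50,"x": -1,"y": 0.5,"z": 0,"wx": 0,"wy": 0,"wz": 0}
    - {"hand": 50,"x": -1,"y": 0.5,"z": 0,"wx": 0,"wy": 0,"wz": 0}
    - {"hand": 50,"x": -1,"y": 0.5,"z": 0,"wx": 0,"wy": 0,"wz": 0}
    - {"hand": 50,"x": -1,"y": 0.5,"z": 0,"wx": 0,"wy": 0,"wz": 0}
    - {"hand": 50,"x": -1,"y": 0.5,"z": 0,"wx": 0,"wy": 0,"wz": 0}
    - {"hand": 50,"x": -1,"y": 0.5,"z": 0,"wx": 0,"wy": 0,"wz": 0}
    - {"hand": 50,"x": -1,"y": 0.5,"z": 0,"wx": 0,"wy": 0,"wz": 0}
    - {"hand": 50,"x": -1,"y": 0.5,"z": 0,"wx": 0,"wy": 0,"wz": 0}
    - {"hand": 50,"x": -1,"y": 0.5,"z": 0,"wx": 0,"wy": 0,"wz": 0}
    - {"hand": 50,"x": -1,"y": 0.5,"z": 0,"wx": 0,"wy": 0,"wz": 0}
    - {"hand": 50,"x": -1,"y": 0.5,"z": 0,"wx": 0,"wy": 0,"wz": 0}
    - {"hand": 50,"x": -1,"y": 0.5,"z": 0,"wx": 0,"wy": 0,"wz": 0}

```text
time_s: 7.65
position: [0.6189, -0.2451, 0.1354]
tcp_rot: [[-0.001, 1.0, -0.002], [1.0, 0.001, 0.001], [0.001, -0.002, -1.0]]
force: [0.5, -0.1, -1.0]
opening: 0.671
```

Emit:
move_arm:
  moves:
    - {"hand": 50,"x": -1,"y": 0,"z": 0,"wx": 0,"wy": 0,"wz": 0}
    - {"hand": 50,"x": -0.08,"y": 0,"z": 0.5,"wx": 0,"wy": 0,"wz": 0}
    - {"hand": 50,"x": 0,"y": 0,"z": 1,"wx": 0,"wy": 0,"wz": 0}
    - {"hand": 50,"x": 0,"y": 0,"z": 0.5,"wx": 0,"wy": 0,"wz": 0}
    - {"hand": 50,"x": 0,"y": 0,"z": 0,"wx": 0,"wy": 0,"wz": 0}
    - {"hand": 50,"x": 0,"y": 0,"z": 0,"wx": 0,"wy": 0,"wz": 0}

```text
time_s: 8.25
position: [0.619, -0.2706, 0.0859]
tcp_rot: [[-0.001, 1.0, -0.001], [1.0, 0.001, 0.001], [0.001, -0.001, -1.0]]
force: [0.5, 0.4, -1.1]
opening: 0.662
```

```bash
python3 - <<'E'
from fit import *
c=cap('scene'); save(c['image'][180:260,230:350],'s2.png',6)
E
```

```text
(no output)
```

View pics/s2.png

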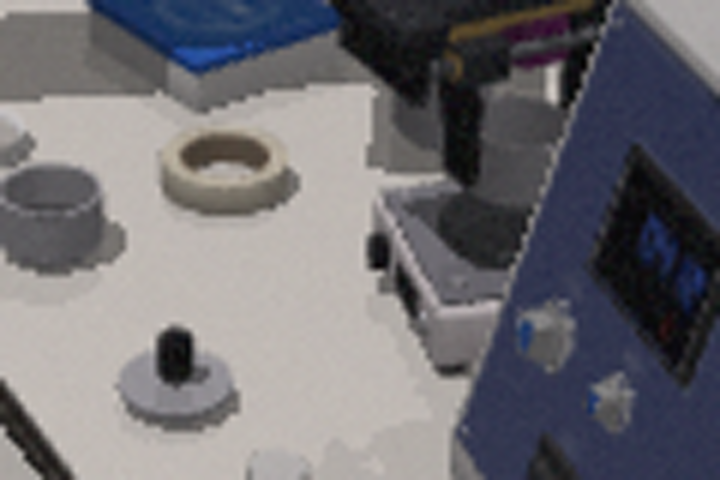

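Emit:
move_arm:
  moves:
    - {"hand": 50,"x": -0.05,"y": 0,"z": 0.4,"wx": 0,"wy": 0,"wz": 0}
    - {"hand": 50,"x": 0,"y": 0,"z": 0.3,"wx": 0,"wy": 0,"wz": 0}
    - {"hand": 50,"x": 0,"y": 0,"z": 0.15,"wx": 0,"wy": 0,"wz": 0}
    - {"hand": 50,"x": 0,"y": 0,"z": 0.1,"wx": 0,"wy": 0,"wz": 0}
    - {"hand": 50,"x": 0,"y": 0,"z": 0,"wx": 0,"wy": 0,"wz": 0}
    - {"hand": 50,"x": 0,"y": 0,"z": 0,"wx": 0,"wy": 0,"wz": 0}

```text
time_s: 8.9
position: [0.6194, -0.2729, 0.0626]
tcp_rot: [[-0.001, 1.0, 0.0], [1.0, 0.001, -0.0], [-0.0, 0.0, -1.0]]
force: [-0.3, 0.8, -1.6]
opening: 0.668
```

Emit:
move_arm:
  moves:
    - {"hand": 50,"x": 0,"y": 0,"z": 0.06,"wx": 0,"wy": 0,"wz": 0}
    - {"hand": 50,"x": 0,"y": 0,"z": 0.05,"wx": 0,"wy": 0,"wz": 0}
    - {"hand": 50,"x": 0,"y": 0,"z": 0,"wx": 0,"wy": 0,"wz": 0}

```text
time_s: 9.2
position: [0.6196, -0.2731, 0.0613]
tcp_rot: [[-0.001, 1.0, 0.001], [1.0, 0.001, -0.001], [-0.001, 0.001, -1.0]]
force: [-1.0, 0.7, 3.8]
opening: 0.669
```

Emit:
move_arm:
  moves:
    - {"hand": 76,"x": 0,"y": 0,"z": 0,"wx": 0,"wy": 0,"wz": 0}
    - {"hand": 76,"x": 0,"y": 0,"z": 0,"wx": 0,"wy": 0,"wz": 0}
    - {"hand": 76,"x": 0,"y": 0,"z": 0,"wx": 0,"wy": 0,"wz": 0}
    - {"hand": 76,"x": 0,"y": 0,"z": -0.4,"wx": 0,"wy": 0,"wz": 0}
    - {"hand": 80,"x": 0,"y": 0,"z": -1,"wx": 0,"wy": 0,"wz": 0}
    - {"hand": 87,"x": 0,"y": 0,"z": -1,"wx": 0,"wy": 0,"wz": 0}
    - {"hand": 87,"x": 0,"y": 0,"z": -1,"wx": 0,"wy": 0,"wz": 0}
    - {"hand": 87,"x": 1,"y": -1,"z": -0.5,"wx": 0,"wy": 0,"wz": 0}
    - {"hand": 87,"x": 1,"y": -1,"z": 0,"wx": 0,"wy": 0,"wz": 0}
    - {"hand": 87,"x": 1,"y": -1,"z": 0,"wx": 0,"wy": 0,"wz": 0}
    - {"hand": 87,"x": 1,"y": -1,"z": 0,"wx": 0,"wy": 0,"wz": 0}
    - {"hand": 87,"x": 1,"y": -1,"z": 0,"wx": 0,"wy": 0,"wz": 0}
    - {"hand": 87,"x": 1,"y": -1,"z": 0,"wx": 0,"wy": 0,"wz": 0}
    - {"hand": 87,"x": 0.3,"y": -1,"z": 0,"wx": 0,"wy": 0,"wz": 0}
    - {"hand": 87,"x": 0,"y": -0.8,"z": 0,"wx": 0,"wy": 0,"wz": 0}
    - {"hand": 87,"x": 0,"y": 0,"z": 0,"wx": 0,"wy": 0,"wz": 0}

```text
time_s: 10.8
position: [0.4215, -0.1141, 0.1577]
tcp_rot: [[-0.0, 1.0, -0.003], [1.0, 0.0, 0.001], [0.001, -0.003, -1.0]]
force: [0.2, 0.6, -0.1]
opening: 1.0
```

```bash
python3 - <<'E'
from fit import *
c=cap('top'); save(c['image'][120:250,240:400],'t3.png',5)
W=cloud(c).reshape(-1,3); W=W[np.isfinite(W).all(1)]
near=W[np.hypot(W[:,0]-.619,W[:,1]+.272)<.045]
p=near[(near[:,2]>.080)&(near[:,2]<.093)]; print(len(p),circ(p[:,:2],.0275),np.median(p[:,2]))
q=near[np.hypot(near[:,0]-.619,near[:,1]+.272)<.015]; print('floor',np.median(q[:,2]))
A=np.c_[p[:,:2]-p[:,:2].mean(0),np.ones(len(p))];print('slope',np.linalg.lstsq(A,p[:,2],rcond=None)[0])
E
```

```text
85 [ 0.61852711 -0.27114003] 0.08603517952497541
floor 0.05439319340462301
slope [0.0050314  0.01773692 0.08532086]
```

View pics/t3.png

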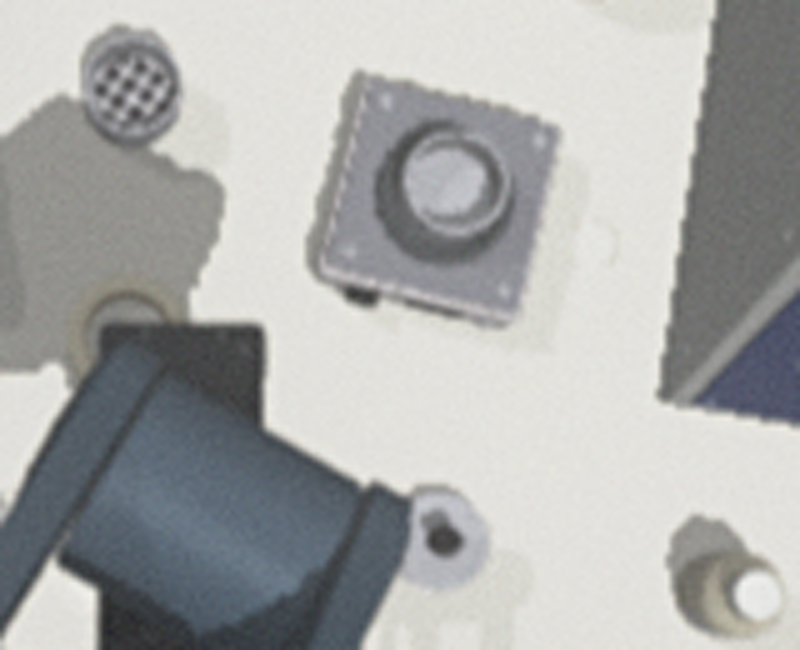

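Emit:
move_arm:
  moves:
    - {"hand": 87,"x": -0.04,"y": 0.12,"z": 0,"wx": 0,"wy": 0,"wz": -7.5}
    - {"hand": 87,"x": 0,"y": 0,"z": 0,"wx": 0,"wy": 0,"wz": -7.5}
    - {"hand": 87,"x": 0,"y": 0,"z": 0,"wx": 0,"wy": 0,"wz": -7.5}
    - {"hand": 87,"x": 0,"y": 0,"z": 0,"wx": 0,"wy": 0,"wz": -7.5}
    - {"hand": 87,"x": 0,"y": 0,"z": 0,"wx": 0,"wy": 0,"wz": -7.5}
    - {"hand": 87,"x": 0,"y": 0,"z": 0,"wx": 0,"wy": 0,"wz": -7.5}
    - {"hand": 87,"x": 0,"y": 0,"z": 0,"wx": 0,"wy": 0,"wz": -7.5}
    - {"hand": 87,"x": 0,"y": 0,"z": 0,"wx": 0,"wy": 0,"wz": -7.5}
    - {"hand": 87,"x": 0,"y": 0,"z": 0,"wx": 0,"wy": 0,"wz": -7.5}
    - {"hand": 87,"x": 0,"y": 0,"z": 0,"wx": 0,"wy": 0,"wz": -7.5}
    - {"hand": 87,"x": 0,"y": 0,"z": 0,"wx": 0,"wy": 0,"wz": -7.5}
    - {"hand": 87,"x": 0,"y": 0,"z": 0,"wx": 0,"wy": 0,"wz": -7.5}
    - {"hand": 87,"x": 0,"y": 0,"z": 1,"wx": 0,"wy": 0,"wz": 0}
    - {"hand": 87,"x": 0,"y": 0,"z": 1,"wx": 0,"wy": 0,"wz": 0}
    - {"hand": 87,"x": 0,"y": 0,"z": 1,"wx": 0,"wy": 0,"wz": 0}
    - {"hand": 87,"x": 0,"y": 0,"z": 1,"wx": 0,"wy": 0,"wz": 0}
    - {"hand": 87,"x": 0,"y": 0,"z": 0,"wx": 0,"wy": 0,"wz": 0}

```text
time_s: 12.55
position: [0.4277, -0.1166, 0.0551]
tcp_rot: [[-1.0, 0.0, -0.003], [0.0, 1.0, 0.002], [0.003, 0.002, -1.0]]
force: [-0.1, -0.1, 0.1]
opening: 0.994
```

Emit:
move_arm:
  moves:
    - {"hand": 87,"x": 0,"y": 0,"z": 0,"wx": 0,"wy": 0,"wz": 0}
    - {"hand": 87,"x": 0,"y": 0,"z": 0,"wx": 0,"wy": 0,"wz": 0}

```text
time_s: 12.75
position: [0.4286, -0.1171, 0.0582]
tcp_rot: [[-1.0, -0.0, 0.002], [-0.0, 1.0, -0.001], [-0.002, -0.001, -1.0]]
force: [0.5, -0.5, 0.2]
opening: 0.998
```

Emit:
move_arm:
  moves:
    - {"hand": 87,"x": 0.14,"y": 0.07,"z": 0.9,"wx": 0,"wy": 0,"wz": 0}
    - {"hand": 87,"x": 0,"y": 0,"z": 0.9,"wx": 0,"wy": 0,"wz": 0}
    - {"hand": 87,"x": 0,"y": 0,"z": 0,"wx": 0,"wy": 0,"wz": 0}
    - {"hand": 87,"x": 0,"y": 0,"z": 0,"wx": 0,"wy": 0,"wz": 0}
    - {"hand": 87,"x": 0,"y": 0,"z": 0,"wx": 0,"wy": 0,"wz": 0}

```text
time_s: 13.25
position: [0.4246, -0.1151, 0.0135]
tcp_rot: [[-1.0, -0.001, 0.002], [-0.001, 1.0, -0.001], [-0.002, -0.001, -1.0]]
force: [0.9, -1.0, 0.1]
opening: 0.999
```

Lower a touch, squeeze, open, turn to 0°, squeeze.

Emit:
move_arm:
  moves:
    - {"hand": 50,"x": 0,"y": 0,"z": 0.06,"wx": 0,"wy": 0,"wz": 0}
    - {"hand": 50,"x": 0,"y": 0,"z": 0,"wx": 0,"wy": 0,"wz": 0}
    - {"hand": 50,"x": 0,"y": 0,"z": 0,"wx": 0,"wy": 0,"wz": 0}
    - {"hand": 50,"x": 0,"y": 0,"z": 0,"wx": 0,"wy": 0,"wz": 0}
    - {"hand": 50,"x": 0,"y": 0,"z": 0,"wx": 0,"wy": 0,"wz": 0}
    - {"hand": 80,"x": 0,"y": 0,"z": 0,"wx": 0,"wy": 0,"wz": 0}
    - {"hand": 80,"x": 0,"y": 0,"z": 0,"wx": 0,"wy": 0,"wz": 0}
    - {"hand": 80,"x": 0,"y": 0,"z": 0,"wx": 0,"wy": 0,"wz": 0}
    - {"hand": 80,"x": 0,"y": 0,"z": 0,"wx": 0,"wy": 0,"wz": 7.5}
    - {"hand": 80,"x": 0,"y": 0,"z": 0,"wx": 0,"wy": 0,"wz": 7.5}
    - {"hand": 80,"x": 0,"y": 0,"z": 0,"wx": 0,"wy": 0,"wz": 7.5}
    - {"hand": 80,"x": 0,"y": 0,"z": 0,"wx": 0,"wy": 0,"wz": 7.5}
    - {"hand": 80,"x": 0,"y": 0,"z": 0,"wx": 0,"wy": 0,"wz": 7.5}
    - {"hand": 80,"x": 0,"y": 0,"z": 0,"wx": 0,"wy": 0,"wz": 7.5}
    - {"hand": 80,"x": 0,"y": 0,"z": 0,"wx": 0,"wy": 0,"wz": 7.5}
    - {"hand": 80,"x": 0,"y": 0,"z": 0,"wx": 0,"wy": 0,"wz": 7.5}
    - {"hand": 80,"x": 0,"y": 0,"z": 0,"wx": 0,"wy": 0,"wz": 7.5}
    - {"hand": 80,"x": 0,"y": 0,"z": 0,"wx": 0,"wy": 0,"wz": 7.5}
    - {"hand": 80,"x": 0,"y": 0,"z": 0,"wx": 0,"wy": 0,"wz": 7.5}
    - {"hand": 80,"x": 0,"y": 0,"z": 0,"wx": 0,"wy": 0,"wz": 7.5}

```text
time_s: 15.25
position: [0.4236, -0.1146, 0.0107]
tcp_rot: [[0.005, 1.0, -0.0], [1.0, -0.005, 0.0], [0.0, -0.0, -1.0]]
force: [0.4, 0.6, 0.1]
opening: 0.921
```

Emit:
move_arm:
  moves:
    - {"hand": 80,"x": 0,"y": 0,"z": 0,"wx": 0,"wy": 0,"wz": 0}
    - {"hand": 80,"x": 0,"y": 0,"z": 0,"wx": 0,"wy": 0,"wz": 0}
    - {"hand": 50,"x": 0,"y": 0,"z": 0,"wx": 0,"wy": 0,"wz": 0}
    - {"hand": 50,"x": 0,"y": 0,"z": 0,"wx": 0,"wy": 0,"wz": 0}
    - {"hand": 50,"x": 0,"y": 0,"z": 0,"wx": 0,"wy": 0,"wz": 0}
    - {"hand": 50,"x": 0,"y": 0,"z": 0,"wx": 0,"wy": 0,"wz": 0}
    - {"hand": 50,"x": 0,"y": 0,"z": 0,"wx": 0,"wy": 0,"wz": 0}

```text
time_s: 15.95
position: [0.4238, -0.1147, 0.0108]
tcp_rot: [[-0.001, 1.0, 0.0], [1.0, 0.001, -0.0], [-0.0, 0.0, -1.0]]
force: [0.1, 0.7, -0.1]
opening: 0.668
```

Emit:
move_arm:
  moves:
    - {"hand": 50,"x": 0,"y": 0,"z": -0.5,"wx": 0,"wy": 0,"wz": 0}
    - {"hand": 50,"x": 0,"y": 0,"z": -1,"wx": 0,"wy": 0,"wz": 0}
    - {"hand": 50,"x": 0,"y": 0,"z": -1,"wx": 0,"wy": 0,"wz": 0}
    - {"hand": 50,"x": 0,"y": 0,"z": -1,"wx": 0,"wy": 0,"wz": 0}
    - {"hand": 50,"x": 0,"y": 0,"z": -1,"wx": 0,"wy": 0,"wz": 0}
    - {"hand": 50,"x": -0.3,"y": 0.4,"z": -0.7,"wx": 0,"wy": 0,"wz": 0}
    - {"hand": 50,"x": -0.8,"y": 1,"z": 0,"wx": 0,"wy": 0,"wz": 0}
    - {"hand": 50,"x": -0.8,"y": 1,"z": 0,"wx": 0,"wy": 0,"wz": 0}
    - {"hand": 50,"x": -0.8,"y": 1,"z": 0,"wx": 0,"wy": 0,"wz": 0}
    - {"hand": 50,"x": -0.8,"y": 1,"z": 0,"wx": 0,"wy": 0,"wz": 0}
    - {"hand": 50,"x": -0.8,"y": 1,"z": 0,"wx": 0,"wy": 0,"wz": 0}
    - {"hand": 50,"x": -0.8,"y": 1,"z": 0,"wx": 0,"wy": 0,"wz": 0}
    - {"hand": 50,"x": -0.8,"y": 1,"z": 0,"wx": 0,"wy": 0,"wz": 0}
    - {"hand": 50,"x": -0.4,"y": 0.4,"z": 0,"wx": 0,"wy": 0,"wz": 0}
    - {"hand": 50,"x": 0,"y": 0,"z": 0,"wx": 0,"wy": 0,"wz": 0}
    - {"hand": 50,"x": 0,"y": 0,"z": 0,"wx": 0,"wy": 0,"wz": 0}
    - {"hand": 50,"x": 0,"y": 0,"z": 0,"wx": 0,"wy": 0,"wz": 0}

```text
time_s: 17.65
position: [0.6172, -0.2707, 0.1402]
tcp_rot: [[-0.001, 1.0, -0.002], [1.0, 0.001, 0.002], [0.002, -0.002, -1.0]]
force: [0.1, 0.6, -1.2]
opening: 0.666
```

Emit:
move_arm:
  moves:
    - {"hand": 50,"x": -0.09,"y": 0.09,"z": 0.3,"wx": 0,"wy": 0,"wz": 0}
    - {"hand": 50,"x": 0,"y": 0,"z": 0.7,"wx": 0,"wy": 0,"wz": 0}
    - {"hand": 50,"x": 0,"y": 0,"z": 0.5,"wx": 0,"wy": 0,"wz": 0}
    - {"hand": 50,"x": 0,"y": 0,"z": 0,"wx": 0,"wy": 0,"wz": 0}
    - {"hand": 50,"x": 0,"y": 0,"z": 0,"wx": 0,"wy": 0,"wz": 0}
    - {"hand": 50,"x": 0,"y": 0,"z": 0,"wx": 0,"wy": 0,"wz": 0}

```text
time_s: 18.25
position: [0.6214, -0.2745, 0.1039]
tcp_rot: [[-0.001, 1.0, 0.001], [1.0, 0.001, -0.001], [-0.001, 0.001, -1.0]]
force: [-0.3, 0.5, -2.1]
opening: 0.668
```

Emit:
move_arm:
  moves:
    - {"hand": 50,"x": 0.04,"y": -0.05,"z": 0.1,"wx": 0,"wy": 0,"wz": 0}
    - {"hand": 50,"x": 0,"y": 0,"z": 0,"wx": 0,"wy": 0,"wz": 0}
    - {"hand": 50,"x": 0,"y": 0,"z": 0,"wx": 0,"wy": 0,"wz": 0}
    - {"hand": 50,"x": 0,"y": 0,"z": 0,"wx": 0,"wy": 0,"wz": 0}
    - {"hand": 50,"x": 0,"y": 0,"z": 0,"wx": 0,"wy": 0,"wz": 0}

```text
time_s: 18.75
position: [0.6198, -0.2733, 0.1009]
tcp_rot: [[-0.001, 1.0, 0.0], [1.0, 0.001, -0.0], [-0.0, 0.0, -1.0]]
force: [0.1, 0.2, -1.6]
opening: 0.668
```

Now lower into the pan: 0.1009 → ~0.0888 (0.48 units).

Emit:
move_arm:
  moves:
    - {"hand": 50,"x": 0,"y": 0,"z": 0.15,"wx": 0,"wy": 0,"wz": 0}
    - {"hand": 50,"x": 0,"y": 0,"z": 0.15,"wx": 0,"wy": 0,"wz": 0}
    - {"hand": 50,"x": 0,"y": 0,"z": 0.1,"wx": 0,"wy": 0,"wz": 0}
    - {"hand": 50,"x": 0,"y": 0,"z": 0.06,"wx": 0,"wy": 0,"wz": 0}
    - {"hand": 50,"x": 0,"y": 0,"z": 0.04,"wx": 0,"wy": 0,"wz": 0}
    - {"hand": 50,"x": 0,"y": 0,"z": 0,"wx": 0,"wy": 0,"wz": 0}
    - {"hand": 50,"x": 0,"y": 0,"z": 0,"wx": 0,"wy": 0,"wz": 0}

```text
time_s: 19.45
position: [0.6195, -0.2731, 0.0889]
tcp_rot: [[-0.001, 1.0, -0.001], [1.0, 0.001, 0.0], [0.0, -0.001, -1.0]]
force: [-2.3, 0.9, 4.7]
opening: 0.667
```

Emit:
move_arm:
  moves:
    - {"hand": 76,"x": 0,"y": 0,"z": 0,"wx": 0,"wy": 0,"wz": 0}
    - {"hand": 76,"x": 0,"y": 0,"z": 0,"wx": 0,"wy": 0,"wz": 0}
    - {"hand": 76,"x": 0,"y": 0,"z": 0,"wx": 0,"wy": 0,"wz": 0}
    - {"hand": 76,"x": 0,"y": 0,"z": -0.4,"wx": 0,"wy": 0,"wz": 0}
    - {"hand": 80,"x": 0,"y": 0,"z": -1,"wx": 0,"wy": 0,"wz": 0}
    - {"hand": 87,"x": 0,"y": 0,"z": -1,"wx": 0,"wy": 0,"wz": 0}
    - {"hand": 87,"x": 0.5,"y": 0.2,"z": -0.6,"wx": 0,"wy": 0,"wz": 0}
    - {"hand": 87,"x": 1,"y": 0.4,"z": 0,"wx": 0,"wy": 0,"wz": 0}
    - {"hand": 87,"x": 1,"y": 0.4,"z": 0,"wx": 0,"wy": 0,"wz": 0}
    - {"hand": 87,"x": 1,"y": 0.4,"z": 0,"wx": 0,"wy": 0,"wz": 0}
    - {"hand": 87,"x": 1,"y": 0.4,"z": 0,"wx": 0,"wy": 0,"wz": 0}
    - {"hand": 87,"x": 1,"y": 0.4,"z": 0,"wx": 0,"wy": 0,"wz": 0}
    - {"hand": 87,"x": 1,"y": 0.3,"z": 0,"wx": 0,"wy": 0,"wz": 0}
    - {"hand": 87,"x": 0.6,"y": 0.1,"z": 0,"wx": 0,"wy": 0,"wz": 0}
    - {"hand": 87,"x": 0,"y": 0,"z": 0,"wx": 0,"wy": 0,"wz": 0}

```text
time_s: 20.95
position: [0.6847, -0.0928, 0.1634]
tcp_rot: [[-0.004, 1.0, -0.0], [1.0, 0.004, 0.001], [0.001, -0.0, -1.0]]
force: [-1.1, -0.7, -0.6]
opening: 1.001
```

```bash
cat > chk.py <<'E'
from fit import *
import sys
zr=float(sys.argv[1])
c=cap('top'); save(c['image'][120:250,240:400],sys.argv[2],5)
W=cloud(c).reshape(-1,3); W=W[np.isfinite(W).all(1)]
near=W[np.hypot(W[:,0]-.619,W[:,1]+.272)<.045]
p=near[(near[:,2]>zr-.006)&(near[:,2]<zr+.007)]; print(len(p),circ(p[:,:2],.0275).round(4),np.median(p[:,2]))
A=np.c_[p[:,:2]-p[:,:2].mean(0),np.ones(len(p))];print('slope',np.linalg.lstsq(A,p[:,2],rcond=None)[0])
E
python3 chk.py .116 t4.png
```

```text
86 [ 0.618  -0.2715] 0.11584846997055531
slope [0.00331654 0.00193893 0.11531765]
```

View pics/t4.png

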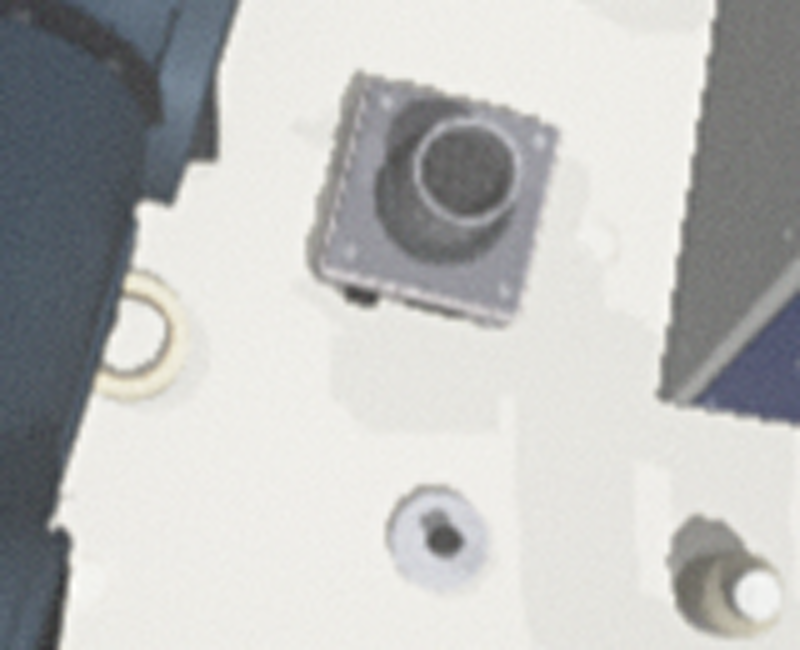

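Emit:
move_arm:
  moves:
    - {"hand": 87,"x": -0.12,"y": -0.04,"z": 0,"wx": 0,"wy": 0,"wz": -7.5}
    - {"hand": 87,"x": 0,"y": 0,"z": 0,"wx": 0,"wy": 0,"wz": -7.5}
    - {"hand": 87,"x": 0,"y": 0,"z": 0,"wx": 0,"wy": 0,"wz": -7.5}
    - {"hand": 87,"x": 0,"y": 0,"z": 0,"wx": 0,"wy": 0,"wz": -7.5}
    - {"hand": 87,"x": 0,"y": 0,"z": 0,"wx": 0,"wy": 0,"wz": -7.5}
    - {"hand": 87,"x": 0,"y": 0,"z": 0,"wx": 0,"wy": 0,"wz": -7.5}
    - {"hand": 87,"x": 0,"y": 0,"z": 0,"wx": 0,"wy": 0,"wz": -7.5}
    - {"hand": 87,"x": 0,"y": 0,"z": 0,"wx": 0,"wy": 0,"wz": -7.5}
    - {"hand": 87,"x": 0,"y": 0,"z": 0,"wx": 0,"wy": 0,"wz": -7.5}
    - {"hand": 87,"x": 0,"y": 0,"z": 0,"wx": 0,"wy": 0,"wz": -7.5}
    - {"hand": 87,"x": 0,"y": 0,"z": 0,"wx": 0,"wy": 0,"wz": -7.5}
    - {"hand": 87,"x": 0,"y": 0,"z": 0,"wx": 0,"wy": 0,"wz": -7.5}
    - {"hand": 87,"x": 0,"y": 0,"z": 1,"wx": 0,"wy": 0,"wz": 0}
    - {"hand": 87,"x": 0,"y": 0,"z": 1,"wx": 0,"wy": 0,"wz": 0}
    - {"hand": 87,"x": 0,"y": 0,"z": 1,"wx": 0,"wy": 0,"wz": 0}
    - {"hand": 87,"x": 0,"y": 0,"z": 1,"wx": 0,"wy": 0,"wz": 0}
    - {"hand": 87,"x": 0,"y": 0,"z": 0,"wx": 0,"wy": 0,"wz": 0}
    - {"hand": 87,"x": 0,"y": 0,"z": 0,"wx": 0,"wy": 0,"wz": 0}
    - {"hand": 87,"x": 0,"y": 0,"z": 0,"wx": 0,"wy": 0,"wz": 0}
    - {"hand": 87,"x": 0,"y": 0,"z": 0,"wx": 0,"wy": 0,"wz": 0}

```text
time_s: 23.0
position: [0.6848, -0.0994, 0.0652]
tcp_rot: [[-1.0, -0.0, 0.003], [-0.0, 1.0, -0.001], [-0.003, -0.001, -1.0]]
force: [-0.2, 0.2, 0.1]
opening: 0.999
```

Emit:
move_arm:
  moves:
    - {"hand": 87,"x": 0.03,"y": 0.15,"z": 0.8,"wx": 0,"wy": 0,"wz": 0}
    - {"hand": 87,"x": 0,"y": 0,"z": 0.8,"wx": 0,"wy": 0,"wz": 0}
    - {"hand": 87,"x": 0,"y": 0,"z": 0.4,"wx": 0,"wy": 0,"wz": 0}
    - {"hand": 87,"x": 0,"y": 0,"z": 0,"wx": 0,"wy": 0,"wz": 0}
    - {"hand": 87,"x": 0,"y": 0,"z": 0,"wx": 0,"wy": 0,"wz": 0}
    - {"hand": 87,"x": 0,"y": 0,"z": 0,"wx": 0,"wy": 0,"wz": 0}

```text
time_s: 23.6
position: [0.6839, -0.0953, 0.0146]
tcp_rot: [[-1.0, -0.001, 0.002], [-0.001, 1.0, -0.001], [-0.002, -0.001, -1.0]]
force: [-0.0, -0.8, 1.0]
opening: 1.0
```

Emit:
move_arm:
  moves:
    - {"hand": 50,"x": 0,"y": 0,"z": 0,"wx": 0,"wy": 0,"wz": 0}
    - {"hand": 50,"x": 0,"y": 0,"z": 0,"wx": 0,"wy": 0,"wz": 0}
    - {"hand": 50,"x": 0,"y": 0,"z": 0,"wx": 0,"wy": 0,"wz": 0}
    - {"hand": 50,"x": 0,"y": 0,"z": 0,"wx": 0,"wy": 0,"wz": 0}
    - {"hand": 50,"x": 0,"y": 0,"z": 0,"wx": 0,"wy": 0,"wz": 0}
    - {"hand": 80,"x": 0,"y": 0,"z": 0,"wx": 0,"wy": 0,"wz": 0}
    - {"hand": 80,"x": 0,"y": 0,"z": 0,"wx": 0,"wy": 0,"wz": 0}
    - {"hand": 80,"x": 0,"y": 0,"z": 0,"wx": 0,"wy": 0,"wz": 0}
    - {"hand": 80,"x": 0,"y": 0,"z": 0,"wx": 0,"wy": 0,"wz": 7.5}
    - {"hand": 80,"x": 0,"y": 0,"z": 0,"wx": 0,"wy": 0,"wz": 7.5}
    - {"hand": 80,"x": 0,"y": 0,"z": 0,"wx": 0,"wy": 0,"wz": 7.5}
    - {"hand": 80,"x": 0,"y": 0,"z": 0,"wx": 0,"wy": 0,"wz": 7.5}
    - {"hand": 80,"x": 0,"y": 0,"z": 0,"wx": 0,"wy": 0,"wz": 7.5}
    - {"hand": 80,"x": 0,"y": 0,"z": 0,"wx": 0,"wy": 0,"wz": 7.5}
    - {"hand": 80,"x": 0,"y": 0,"z": 0,"wx": 0,"wy": 0,"wz": 7.5}
    - {"hand": 80,"x": 0,"y": 0,"z": 0,"wx": 0,"wy": 0,"wz": 7.5}
    - {"hand": 80,"x": 0,"y": 0,"z": 0,"wx": 0,"wy": 0,"wz": 7.5}
    - {"hand": 80,"x": 0,"y": 0,"z": 0,"wx": 0,"wy": 0,"wz": 7.5}
    - {"hand": 80,"x": 0,"y": 0,"z": 0,"wx": 0,"wy": 0,"wz": 7.5}
    - {"hand": 80,"x": 0,"y": 0,"z": 0,"wx": 0,"wy": 0,"wz": 7.5}

```text
time_s: 25.6
position: [0.6828, -0.095, 0.0132]
tcp_rot: [[0.005, 1.0, -0.0], [1.0, -0.005, 0.0], [0.0, -0.0, -1.0]]
force: [0.0, -0.1, -0.3]
opening: 0.919
```

Emit:
move_arm:
  moves:
    - {"hand": 80,"x": 0,"y": 0,"z": 0,"wx": 0,"wy": 0,"wz": 0}
    - {"hand": 80,"x": 0,"y": 0,"z": 0,"wx": 0,"wy": 0,"wz": 0}
    - {"hand": 50,"x": 0,"y": 0,"z": 0,"wx": 0,"wy": 0,"wz": 0}
    - {"hand": 50,"x": 0,"y": 0,"z": 0,"wx": 0,"wy": 0,"wz": 0}
    - {"hand": 50,"x": 0,"y": 0,"z": 0,"wx": 0,"wy": 0,"wz": 0}
    - {"hand": 50,"x": 0,"y": 0,"z": 0,"wx": 0,"wy": 0,"wz": 0}
    - {"hand": 50,"x": 0,"y": 0,"z": 0,"wx": 0,"wy": 0,"wz": 0}

```text
time_s: 26.3
position: [0.6831, -0.095, 0.0133]
tcp_rot: [[-0.001, 1.0, 0.0], [1.0, 0.001, -0.0], [-0.0, 0.0, -1.0]]
force: [1.0, -0.4, -0.3]
opening: 0.665
```

Emit:
move_arm:
  moves:
    - {"hand": 50,"x": 0,"y": 0,"z": -0.5,"wx": 0,"wy": 0,"wz": 0}
    - {"hand": 50,"x": 0,"y": 0,"z": -1,"wx": 0,"wy": 0,"wz": 0}
    - {"hand": 50,"x": 0,"y": 0,"z": -1,"wx": 0,"wy": 0,"wz": 0}
    - {"hand": 50,"x": 0,"y": 0,"z": -1,"wx": 0,"wy": 0,"wz": 0}
    - {"hand": 50,"x": 0,"y": 0,"z": -1,"wx": 0,"wy": 0,"wz": 0}
    - {"hand": 50,"x": 0,"y": 0,"z": -1,"wx": 0,"wy": 0,"wz": 0}
    - {"hand": 50,"x": -0.3,"y": -0.2,"z": -0.6,"wx": 0,"wy": 0,"wz": 0}
    - {"hand": 50,"x": -0.8,"y": -0.3,"z": 0,"wx": 0,"wy": 0,"wz": 0}
    - {"hand": 50,"x": -1,"y": -0.3,"z": 0,"wx": 0,"wy": 0,"wz": 0}
    - {"hand": 50,"x": -1,"y": -0.4,"z": 0,"wx": 0,"wy": 0,"wz": 0}
    - {"hand": 50,"x": -1,"y": -0.4,"z": 0,"wx": 0,"wy": 0,"wz": 0}
    - {"hand": 50,"x": -1,"y": -0.3,"z": 0,"wx": 0,"wy": 0,"wz": 0}
    - {"hand": 50,"x": -1,"y": -0.3,"z": 0,"wx": 0,"wy": 0,"wz": 0}
    - {"hand": 50,"x": -0.7,"y": -0.2,"z": 0,"wx": 0,"wy": 0,"wz": 0}
    - {"hand": 50,"x": -0.3,"y": -0.1,"z": 0,"wx": 0,"wy": 0,"wz": 0}
    - {"hand": 50,"x": 0,"y": 0,"z": 0,"wx": 0,"wy": 0,"wz": 0}
    - {"hand": 50,"x": 0,"y": 0,"z": 0,"wx": 0,"wy": 0,"wz": 0}
    - {"hand": 50,"x": 0,"y": 0,"z": 0,"wx": 0,"wy": 0,"wz": 0}
    - {"hand": 50,"x": 0,"y": 0,"z": 0,"wx": 0,"wy": 0,"wz": 0}

```text
time_s: 28.2
position: [0.6208, -0.2713, 0.1658]
tcp_rot: [[-0.002, 1.0, -0.0], [1.0, 0.002, 0.0], [0.0, -0.0, -1.0]]
force: [-0.4, -0.5, -2.3]
opening: 0.667
```

Emit:
move_arm:
  moves:
    - {"hand": 50,"x": -0.07,"y": -0.04,"z": 0.3,"wx": 0,"wy": 0,"wz": 0}
    - {"hand": 50,"x": 0,"y": 0,"z": 0.6,"wx": 0,"wy": 0,"wz": 0}
    - {"hand": 50,"x": 0,"y": 0,"z": 0.4,"wx": 0,"wy": 0,"wz": 0}
    - {"hand": 50,"x": 0,"y": 0,"z": 0,"wx": 0,"wy": 0,"wz": 0}
    - {"hand": 50,"x": 0,"y": 0,"z": 0,"wx": 0,"wy": 0,"wz": 0}
    - {"hand": 50,"x": 0,"y": 0,"z": 0,"wx": 0,"wy": 0,"wz": 0}
    - {"hand": 50,"x": 0,"y": 0,"z": 0,"wx": 0,"wy": 0,"wz": 0}
    - {"hand": 50,"x": 0,"y": 0,"z": 0,"wx": 0,"wy": 0,"wz": 0}

```text
time_s: 29.0
position: [0.6198, -0.2745, 0.1339]
tcp_rot: [[-0.001, 1.0, 0.001], [1.0, 0.001, -0.001], [-0.001, 0.001, -1.0]]
force: [0.8, 0.7, -2.5]
opening: 0.666
```

Shift y by about +1.3 mm, then lower 12.6 mm in small steps.

Emit:
move_arm:
  moves:
    - {"hand": 50,"x": 0.05,"y": -0.01,"z": 0.1,"wx": 0,"wy": 0,"wz": 0}
    - {"hand": 50,"x": 0,"y": 0,"z": 0.12,"wx": 0,"wy": 0,"wz": 0}
    - {"hand": 50,"x": 0,"y": 0,"z": 0.12,"wx": 0,"wy": 0,"wz": 0}
    - {"hand": 50,"x": 0,"y": 0,"z": 0.08,"wx": 0,"wy": 0,"wz": 0}
    - {"hand": 50,"x": 0,"y": 0,"z": 0.05,"wx": 0,"wy": 0,"wz": 0}
    - {"hand": 50,"x": 0,"y": 0,"z": 0.03,"wx": 0,"wy": 0,"wz": 0}
    - {"hand": 50,"x": 0,"y": 0,"z": 0,"wx": 0,"wy": 0,"wz": 0}
    - {"hand": 50,"x": 0,"y": 0,"z": 0,"wx": 0,"wy": 0,"wz": 0}

```text
time_s: 29.8
position: [0.6191, -0.2729, 0.1213]
tcp_rot: [[-0.001, 1.0, -0.0], [1.0, 0.001, 0.0], [0.0, -0.0, -1.0]]
force: [-1.0, 2.0, 3.2]
opening: 0.663
```

Emit:
move_arm:
  moves:
    - {"hand": 76,"x": 0,"y": 0,"z": 0,"wx": 0,"wy": 0,"wz": 0}
    - {"hand": 76,"x": 0,"y": 0,"z": 0,"wx": 0,"wy": 0,"wz": 0}
    - {"hand": 76,"x": 0,"y": 0,"z": 0,"wx": 0,"wy": 0,"wz": 0}
    - {"hand": 76,"x": 0,"y": 0,"z": -0.4,"wx": 0,"wy": 0,"wz": 0}
    - {"hand": 80,"x": 0,"y": 0,"z": -1,"wx": 0,"wy": 0,"wz": 0}
    - {"hand": 80,"x": 0,"y": 0,"z": -1,"wx": 0,"wy": 0,"wz": 0}
    - {"hand": 60,"x": 0,"y": 0,"z": -0.6,"wx": 0,"wy": 0,"wz": 0}
    - {"hand": 60,"x": 0,"y": -0.8,"z": 0,"wx": 0,"wy": 0,"wz": 0}
    - {"hand": 60,"x": 0,"y": -1,"z": 0,"wx": 0,"wy": 0,"wz": 0}
    - {"hand": 60,"x": 0,"y": -1,"z": 0,"wx": 0,"wy": 0,"wz": 0}
    - {"hand": 60,"x": 0,"y": -1,"z": 0,"wx": 0,"wy": 0,"wz": 0}
    - {"hand": 60,"x": 0,"y": -1,"z": 0,"wx": 0,"wy": 0,"wz": 0}
    - {"hand": 60,"x": 0,"y": -1,"z": 0,"wx": 0,"wy": 0,"wz": 0}
    - {"hand": 60,"x": 0,"y": -1,"z": 0,"wx": 0,"wy": 0,"wz": 0}
    - {"hand": 60,"x": 0,"y": -0.8,"z": 0,"wx": 0,"wy": 0,"wz": 0}
    - {"hand": 60,"x": 0,"y": -0.2,"z": 0,"wx": 0,"wy": 0,"wz": 0}
    - {"hand": 60,"x": 0,"y": 0,"z": 0,"wx": 0,"wy": 0,"wz": 0}

```text
time_s: 31.5
position: [0.4242, -0.2734, 0.1962]
tcp_rot: [[0.001, 1.0, 0.001], [1.0, -0.001, -0.0], [-0.0, 0.001, -1.0]]
force: [-0.1, 0.5, 0.4]
opening: 0.694
```

```bash
python3 chk.py .156 t5.png; python3 - <<'E'
from fit import *
c=cap('scene'); save(c['image'][150:260,230:360],'s5.png',6)
print(bot.read_state()['position'])
E
```

```text
99 [ 0.6179 -0.271 ] 0.15568796377845506
slope [0.01478409 0.03119152 0.15517033]
[ 0.4253471  -0.2737278   0.19618754]
```

View pics/t5.png

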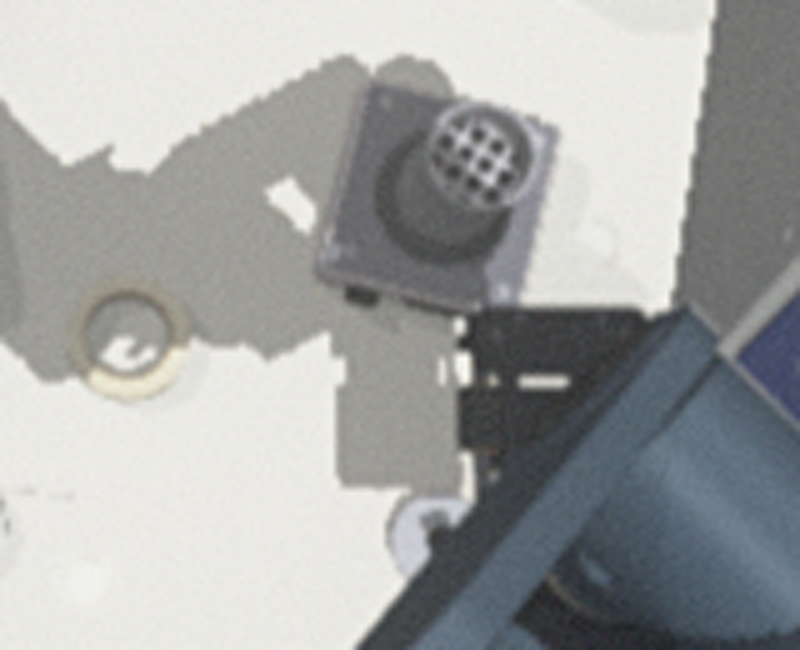

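View pics/s5.png

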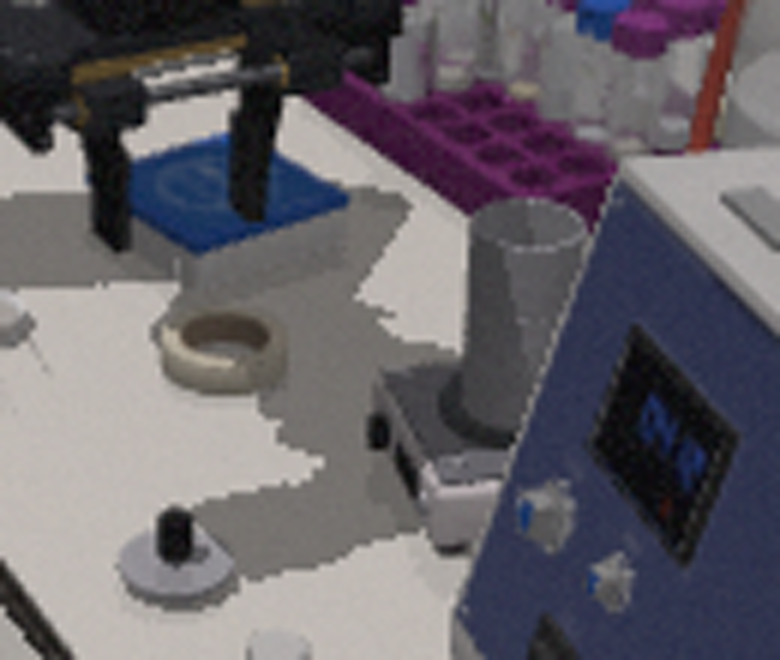

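Emit:
move_arm:
  moves:
    - {"hand": 60,"x": 0,"y": 0,"z": 0,"wx": 0,"wy": 0,"wz": -7.5}
    - {"hand": 60,"x": 0,"y": 0,"z": 0,"wx": 0,"wy": 0,"wz": -7.5}
    - {"hand": 60,"x": 0,"y": 0,"z": 0,"wx": 0,"wy": 0,"wz": -7.5}
    - {"hand": 60,"x": 0,"y": 0,"z": 0,"wx": 0,"wy": 0,"wz": -7.5}
    - {"hand": 60,"x": 0,"y": 0,"z": 0,"wx": 0,"wy": 0,"wz": -7.5}
    - {"hand": 60,"x": 0,"y": 0,"z": 0,"wx": 0,"wy": 0,"wz": -7.5}
    - {"hand": 60,"x": 0,"y": 0,"z": 0,"wx": 0,"wy": 0,"wz": -7.5}
    - {"hand": 60,"x": 0,"y": 0,"z": 0,"wx": 0,"wy": 0,"wz": -7.5}
    - {"hand": 60,"x": 0,"y": 0,"z": 0,"wx": 0,"wy": 0,"wz": -7.5}
    - {"hand": 60,"x": 0,"y": 0,"z": 0,"wx": 0,"wy": 0,"wz": -7.5}
    - {"hand": 60,"x": 0,"y": 0,"z": 0,"wx": 0,"wy": 0,"wz": -7.5}
    - {"hand": 60,"x": 0,"y": 0,"z": 0,"wx": 0,"wy": 0,"wz": -7.5}
    - {"hand": 60,"x": 0,"y": 0,"z": 1,"wx": 0,"wy": 0,"wz": 0}
    - {"hand": 60,"x": 0,"y": 0,"z": 1,"wx": 0,"wy": 0,"wz": 0}
    - {"hand": 60,"x": 0,"y": 0,"z": 1,"wx": 0,"wy": 0,"wz": 0}
    - {"hand": 60,"x": 0,"y": 0,"z": 1,"wx": 0,"wy": 0,"wz": 0}
    - {"hand": 60,"x": 0,"y": 0,"z": 1,"wx": 0,"wy": 0,"wz": 0}
    - {"hand": 60,"x": 0,"y": 0,"z": 0,"wx": 0,"wy": 0,"wz": 0}
    - {"hand": 60,"x": 0,"y": 0,"z": 0,"wx": 0,"wy": 0,"wz": 0}
    - {"hand": 60,"x": 0,"y": 0,"z": 0,"wx": 0,"wy": 0,"wz": 0}

```text
time_s: 33.6
position: [0.4254, -0.2738, 0.0718]
tcp_rot: [[-1.0, -0.001, 0.002], [-0.001, 1.0, -0.002], [-0.002, -0.002, -1.0]]
force: [-1.1, 0.2, 1.0]
opening: 0.69
```

Emit:
move_arm:
  moves:
    - {"hand": 60,"x": 0.06,"y": 0,"z": 0.8,"wx": 0,"wy": 0,"wz": 0}
    - {"hand": 60,"x": 0,"y": 0,"z": 0.8,"wx": 0,"wy": 0,"wz": 0}
    - {"hand": 60,"x": 0,"y": 0,"z": 0.4,"wx": 0,"wy": 0,"wz": 0}
    - {"hand": 60,"x": 0,"y": 0,"z": 0.1,"wx": 0,"wy": 0,"wz": 0}
    - {"hand": 60,"x": 0,"y": 0,"z": 0,"wx": 0,"wy": 0,"wz": 0}
    - {"hand": 60,"x": 0,"y": 0,"z": 0,"wx": 0,"wy": 0,"wz": 0}
    - {"hand": 60,"x": 0,"y": 0,"z": 0,"wx": 0,"wy": 0,"wz": 0}

```text
time_s: 34.3
position: [0.4232, -0.2735, 0.0191]
tcp_rot: [[-1.0, -0.001, 0.001], [-0.001, 1.0, -0.001], [-0.001, -0.001, -1.0]]
force: [0.9, -1.2, -0.4]
opening: 0.689
```

```bash
python3 - <<'E'
from fit import *
c=cap('scene'); save(c['image'][190:270,220:320],'s6.png',7.5)
E
```

```text
(no output)
```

View pics/s6.png

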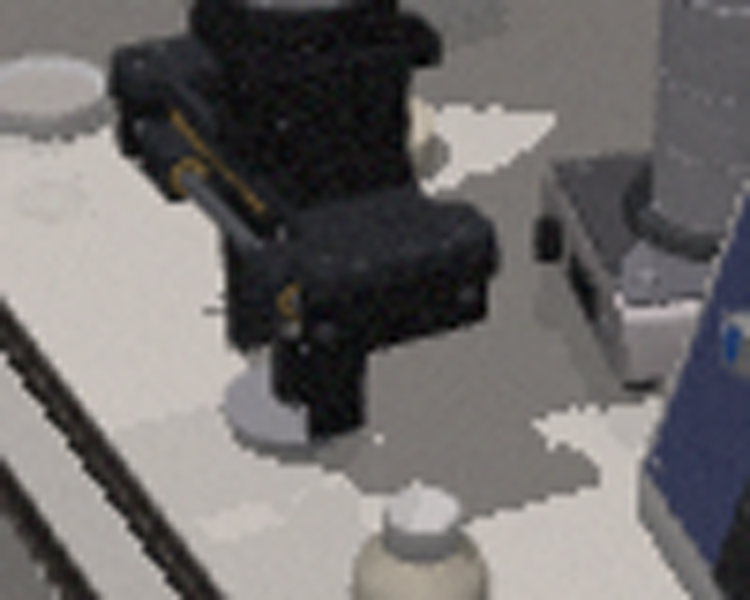

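Emit:
move_arm:
  moves:
    - {"hand": 10,"x": 0,"y": 0,"z": 0,"wx": 0,"wy": 0,"wz": 0}
    - {"hand": 10,"x": 0,"y": 0,"z": 0,"wx": 0,"wy": 0,"wz": 0}
    - {"hand": 10,"x": 0,"y": 0,"z": 0,"wx": 0,"wy": 0,"wz": 0}
    - {"hand": 10,"x": 0,"y": 0,"z": 0,"wx": 0,"wy": 0,"wz": 0}
    - {"hand": 10,"x": 0,"y": 0,"z": 0,"wx": 0,"wy": 0,"wz": 0}
    - {"hand": 10,"x": 0,"y": 0,"z": 0,"wx": 0,"wy": 0,"wz": 0}

```text
time_s: 34.95
position: [0.4227, -0.2731, 0.0183]
tcp_rot: [[-1.0, -0.001, -0.0], [-0.001, 1.0, 0.0], [0.0, 0.0, -1.0]]
force: [0.5, 0.1, -0.3]
opening: 0.23
```

Emit:
move_arm:
  moves:
    - {"hand": 45,"x": 0,"y": 0,"z": 0,"wx": 0,"wy": 0,"wz": 0}
    - {"hand": 45,"x": 0,"y": 0,"z": 0,"wx": 0,"wy": 0,"wz": 0}
    - {"hand": 45,"x": 0,"y": 0,"z": 0,"wx": 0,"wy": 0,"wz": 0}
    - {"hand": 45,"x": 0,"y": 0,"z": 0,"wx": 0,"wy": 0,"wz": 0}
    - {"hand": 45,"x": 0,"y": 0,"z": 0,"wx": 0,"wy": 0,"wz": 7.5}
    - {"hand": 45,"x": 0,"y": 0,"z": 0,"wx": 0,"wy": 0,"wz": 7.5}
    - {"hand": 45,"x": 0,"y": 0,"z": 0,"wx": 0,"wy": 0,"wz": 7.5}
    - {"hand": 45,"x": 0,"y": 0,"z": 0,"wx": 0,"wy": 0,"wz": 7.5}
    - {"hand": 45,"x": 0,"y": 0,"z": 0,"wx": 0,"wy": 0,"wz": 7.5}
    - {"hand": 45,"x": 0,"y": 0,"z": 0,"wx": 0,"wy": 0,"wz": 7.5}
    - {"hand": 45,"x": 0,"y": 0,"z": 0,"wx": 0,"wy": 0,"wz": 7.5}
    - {"hand": 45,"x": 0,"y": 0,"z": 0,"wx": 0,"wy": 0,"wz": 7.5}
    - {"hand": 45,"x": 0,"y": 0,"z": 0,"wx": 0,"wy": 0,"wz": 7.5}
    - {"hand": 45,"x": 0,"y": 0,"z": 0,"wx": 0,"wy": 0,"wz": 7.5}
    - {"hand": 45,"x": 0,"y": 0,"z": 0,"wx": 0,"wy": 0,"wz": 7.5}
    - {"hand": 45,"x": 0,"y": 0,"z": 0,"wx": 0,"wy": 0,"wz": 7.5}
    - {"hand": 45,"x": 0,"y": 0,"z": 0,"wx": 0,"wy": 0,"wz": 0}
    - {"hand": 45,"x": 0,"y": 0,"z": 0,"wx": 0,"wy": 0,"wz": 0}

```text
time_s: 36.75
position: [0.4227, -0.2731, 0.0183]
tcp_rot: [[-0.003, 1.0, -0.0], [1.0, 0.003, -0.0], [-0.0, -0.0, -1.0]]
force: [-0.1, -0.1, -0.4]
opening: 0.515
```

Emit:
move_arm:
  moves:
    - {"hand": 10,"x": 0,"y": 0,"z": 0,"wx": 0,"wy": 0,"wz": 0}
    - {"hand": 10,"x": 0,"y": 0,"z": 0,"wx": 0,"wy": 0,"wz": 0}
    - {"hand": 10,"x": 0,"y": 0,"z": 0,"wx": 0,"wy": 0,"wz": 0}
    - {"hand": 10,"x": 0,"y": 0,"z": 0,"wx": 0,"wy": 0,"wz": 0}
    - {"hand": 10,"x": 0,"y": 0,"z": 0,"wx": 0,"wy": 0,"wz": 0}
    - {"hand": 10,"x": 0,"y": 0,"z": 0,"wx": 0,"wy": 0,"wz": 0}
    - {"hand": 10,"x": 0,"y": 0,"z": 0,"wx": 0,"wy": 0,"wz": 0}

```text
time_s: 37.45
position: [0.4228, -0.2732, 0.0183]
tcp_rot: [[-0.001, 1.0, 0.0], [1.0, 0.001, -0.0], [-0.0, 0.0, -1.0]]
force: [0.5, -0.3, 0.0]
opening: 0.199
```

Emit:
move_arm:
  moves:
    - {"hand": 10,"x": 0,"y": 0,"z": -0.5,"wx": 0,"wy": 0,"wz": 0}
    - {"hand": 10,"x": 0,"y": 0,"z": -1,"wx": 0,"wy": 0,"wz": 0}
    - {"hand": 10,"x": 0,"y": 0,"z": -1,"wx": 0,"wy": 0,"wz": 0}
    - {"hand": 10,"x": 0,"y": 0,"z": -1,"wx": 0,"wy": 0,"wz": 0}
    - {"hand": 10,"x": 0,"y": 0,"z": -1,"wx": 0,"wy": 0,"wz": 0}
    - {"hand": 10,"x": 0,"y": 0,"z": -1,"wx": 0,"wy": 0,"wz": 0}
    - {"hand": 10,"x": 0,"y": 0,"z": -1,"wx": 0,"wy": 0,"wz": 0}
    - {"hand": 10,"x": 0,"y": 0,"z": -1,"wx": 0,"wy": 0,"wz": 0}
    - {"hand": 10,"x": 0,"y": 0.6,"z": -0.3,"wx": 0,"wy": 0,"wz": 0}
    - {"hand": 10,"x": 0,"y": 1,"z": 0,"wx": 0,"wy": 0,"wz": 0}
    - {"hand": 10,"x": 0,"y": 1,"z": 0,"wx": 0,"wy": 0,"wz": 0}
    - {"hand": 10,"x": 0,"y": 1,"z": 0,"wx": 0,"wy": 0,"wz": 0}
    - {"hand": 10,"x": 0,"y": 1,"z": 0,"wx": 0,"wy": 0,"wz": 0}
    - {"hand": 10,"x": 0,"y": 1,"z": 0,"wx": 0,"wy": 0,"wz": 0}
    - {"hand": 10,"x": 0,"y": 1,"z": 0,"wx": 0,"wy": 0,"wz": 0}
    - {"hand": 10,"x": 0,"y": 0.8,"z": 0,"wx": 0,"wy": 0,"wz": 0}
    - {"hand": 10,"x": 0,"y": 0.4,"z": 0,"wx": 0,"wy": 0,"wz": 0}
    - {"hand": 10,"x": 0,"y": 0,"z": 0,"wx": 0,"wy": 0,"wz": 0}
    - {"hand": 10,"x": 0,"y": 0,"z": 0,"wx": 0,"wy": 0,"wz": 0}
    - {"hand": 10,"x": 0,"y": 0,"z": 0,"wx": 0,"wy": 0,"wz": 0}

```text
time_s: 39.45
position: [0.6165, -0.2729, 0.2133]
tcp_rot: [[-0.0, 1.0, -0.001], [1.0, 0.0, 0.001], [0.001, -0.001, -1.0]]
force: [-0.3, -0.0, -1.1]
opening: 0.198
```

Emit:
move_arm:
  moves:
    - {"hand": 10,"x": 0,"y": 0.1,"z": 0.3,"wx": 0,"wy": 0,"wz": 0}
    - {"hand": 10,"x": 0,"y": 0,"z": 0.6,"wx": 0,"wy": 0,"wz": 0}
    - {"hand": 10,"x": 0,"y": 0,"z": 0.5,"wx": 0,"wy": 0,"wz": 0}
    - {"hand": 10,"x": 0,"y": 0,"z": 0,"wx": 0,"wy": 0,"wz": 0}
    - {"hand": 10,"x": 0,"y": 0,"z": 0,"wx": 0,"wy": 0,"wz": 0}
    - {"hand": 10,"x": 0,"y": 0,"z": 0,"wx": 0,"wy": 0,"wz": 0}
    - {"hand": 10,"x": 0,"y": 0,"z": 0,"wx": 0,"wy": 0,"wz": 0}
    - {"hand": 10,"x": 0,"y": 0,"z": 0,"wx": 0,"wy": 0,"wz": 0}

```text
time_s: 40.25
position: [0.6206, -0.2732, 0.1789]
tcp_rot: [[-0.001, 1.0, 0.001], [1.0, 0.001, -0.001], [-0.001, 0.001, -1.0]]
force: [0.3, 0.2, -0.2]
opening: 0.197
```

```bash
python3 - <<'E'
from fit import *
c=cap('scene'); save(c['image'][150:240,270:370],'s7.png',6.5)
print(bot.read_state()['position'])
E
```

```text
[ 0.62051259 -0.27314624  0.17885113]
```

View pics/s7.png

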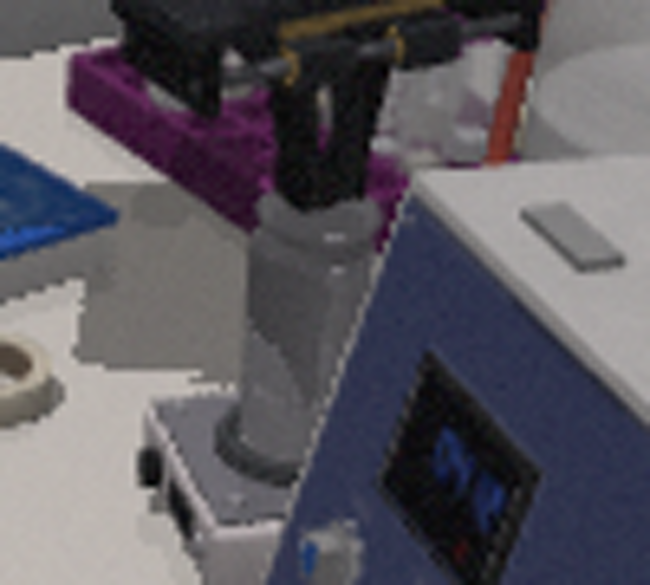

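Emit:
move_arm:
  moves:
    - {"hand": 10,"x": 0,"y": -0.05,"z": 0.1,"wx": 0,"wy": 0,"wz": 0}
    - {"hand": 10,"x": 0,"y": 0,"z": 0.12,"wx": 0,"wy": 0,"wz": 0}
    - {"hand": 10,"x": 0,"y": 0,"z": 0.12,"wx": 0,"wy": 0,"wz": 0}
    - {"hand": 10,"x": 0,"y": 0,"z": 0.08,"wx": 0,"wy": 0,"wz": 0}
    - {"hand": 10,"x": 0,"y": 0,"z": 0.05,"wx": 0,"wy": 0,"wz": 0}
    - {"hand": 10,"x": 0,"y": 0,"z": 0.03,"wx": 0,"wy": 0,"wz": 0}
    - {"hand": 10,"x": 0,"y": 0,"z": 0,"wx": 0,"wy": 0,"wz": 0}
    - {"hand": 10,"x": 0,"y": 0,"z": 0,"wx": 0,"wy": 0,"wz": 0}

```text
time_s: 41.1
position: [0.6189, -0.273, 0.1663]
tcp_rot: [[-0.001, 1.0, 0.0], [1.0, 0.001, -0.0], [-0.0, 0.0, -1.0]]
force: [-1.0, 1.1, 3.6]
opening: 0.197
```

Exactly at seated height with contact. Release and rise.

Emit:
move_arm:
  moves:
    - {"hand": 45,"x": 0,"y": 0,"z": 0,"wx": 0,"wy": 0,"wz": 0}
    - {"hand": 45,"x": 0,"y": 0,"z": 0,"wx": 0,"wy": 0,"wz": 0}
    - {"hand": 45,"x": 0,"y": 0,"z": 0,"wx": 0,"wy": 0,"wz": 0}
    - {"hand": 45,"x": 0,"y": 0,"z": 0,"wx": 0,"wy": 0,"wz": 0}
    - {"hand": 45,"x": 0,"y": 0,"z": -0.4,"wx": 0,"wy": 0,"wz": 0}
    - {"hand": 45,"x": 0,"y": 0,"z": -1,"wx": 0,"wy": 0,"wz": 0}
    - {"hand": 45,"x": 0,"y": 0,"z": -1,"wx": 0,"wy": 0,"wz": 0}
    - {"hand": 45,"x": 0,"y": -1,"z": -0.5,"wx": 0,"wy": 0,"wz": 0}
    - {"hand": 45,"x": 1,"y": -1,"z": 0,"wx": 0,"wy": 0,"wz": 0}
    - {"hand": 45,"x": 1,"y": -1,"z": 0,"wx": 0,"wy": 0,"wz": 0}
    - {"hand": 45,"x": 1,"y": -1,"z": 0,"wx": 0,"wy": 0,"wz": 0}
    - {"hand": 45,"x": 1,"y": -1,"z": 0,"wx": 0,"wy": 0,"wz": 0}
    - {"hand": 45,"x": 1,"y": -1,"z": 0,"wx": 0,"wy": 0,"wz": 0}
    - {"hand": 45,"x": 0,"y": 0,"z": 0,"wx": 0,"wy": 0,"wz": 0}
    - {"hand": 45,"x": 0,"y": 0,"z": 0,"wx": 0,"wy": 0,"wz": 0}

```text
time_s: 42.6
position: [0.4692, -0.148, 0.2394]
tcp_rot: [[-0.001, 1.0, 0.002], [1.0, 0.001, -0.001], [-0.001, 0.002, -1.0]]
force: [0.7, -0.4, 1.4]
opening: 0.519
```

```bash
python3 chk.py .16 t8.png; python3 - <<'E'
from fit import *
c=cap('scene'); save(c['image'],'s8.png',1.5)
s=bot.read_state(); print(s['position'],s['force'])
c=cap('top');W=cloud(c).reshape(-1,3); W=W[np.isfinite(W).all(1)]
n=W[np.hypot(W[:,0]-.618,W[:,1]+.271)<.035]; d=n[(n[:,2]>.152)&(n[:,2]<.168)]; k=n[n[:,2]>.175]
print('disc',np.median(d[:,2]),(d.min(0)+d.max(0))/2,'knob top',np.median(k[:,2]),k.mean(0))
E
```

```text
345 [ 0.6195 -0.2729] 0.1600972306412921
slope [ 0.00020269 -0.01613858  0.15998713]
[ 0.47036441 -0.14916409  0.23913019] [-0.35960117 -0.63928696 -0.02775062]
disc 0.16010833099315375 [ 0.61817841 -0.27103661  0.15991993] knob top 0.1859455228929836 [ 0.61700269 -0.2709604   0.18527006]
```

View pics/t8.png

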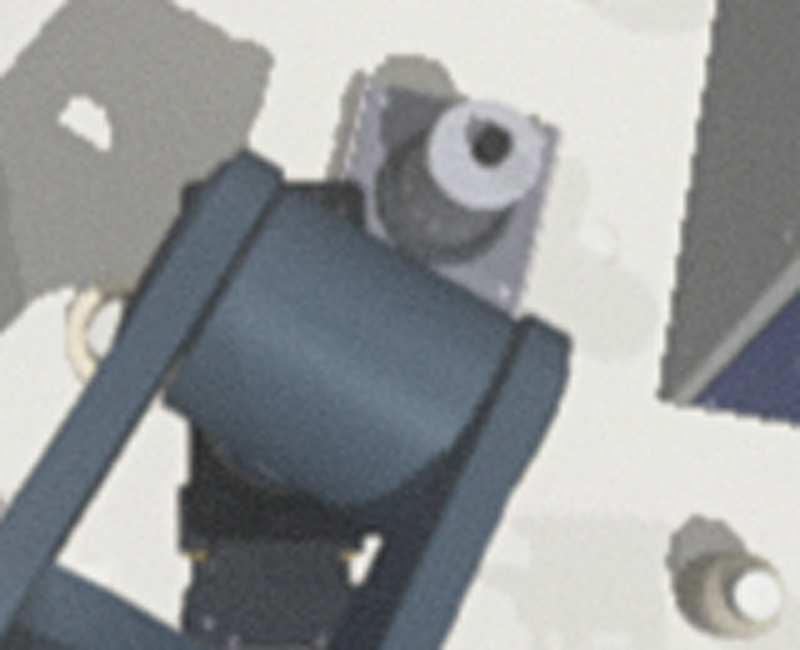

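View pics/s8.png

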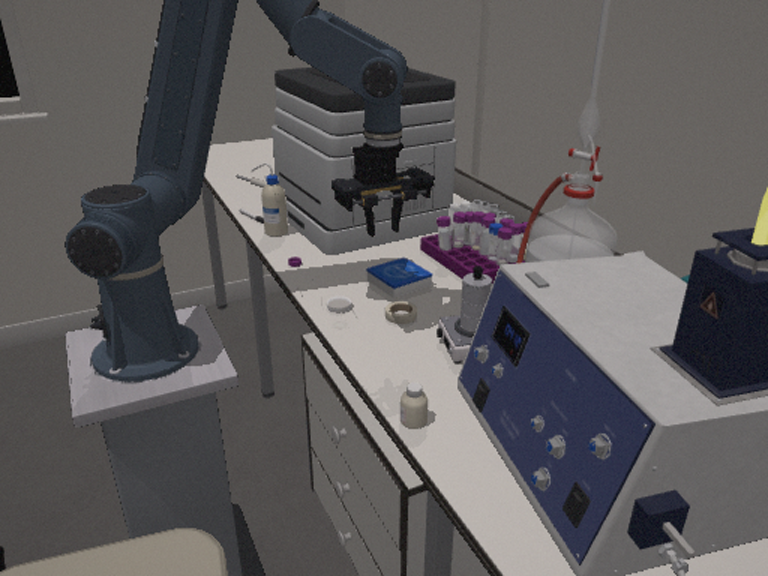

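The stack stands upright with the lid on at scene pixel (475,285). The lid's disc top is at 0.160 m and its knob top at 0.186 m, both as they should be, and the arm is clear. The bystanders look where they were, so I'm handing in.

```bash
python3 -c "
from rig import order
print(order.hand_in())"
```

```text
the job is handed in; nothing more can be done
None
```

I built the stack on the shaker from the bottom up (pan, fine sieve, coarse sieve, lid) and handed it in at about 43 s of the 109 s allowed. To centre each piece in the fingers, I squeezed it from two directions before lifting. Each one met light contact (3–5 N) at its calculated seated height.

**Heights:** the top camera put the pan, fine and coarse rims at 86, 116 and 156 mm. The lid disc was at 160 mm and the knob top at 186 mm. All are within 0.5 mm of nominal.

**Centring and level:** every piece was within about 1 mm of the seat's centre. Slope readings were at most 0.035 rad, mostly depth noise, against the 0.06 limit.

**Disagreements:** the two cameras differed by 3–5 mm in y. I corrected this using arm positions from the centred grasps. The arm also read up to about 4 mm off after some moves, and I corrected that before each grasp and placing.

**Bystanders:** in the last scene picture they looked unmoved, but I did not measure them again.

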